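# Load the detector-battery charger on the kitchen worktop

### The arm

A 6-joint arm with a two-finger parallel gripper is mounted at the origin on the work surface. World frame = base frame: x ahead of the robot, y to its left, z up, the work surface at z = 0. Lengths are in mm, angles in rad, forces in N, time in s.
With the tool pointing down it reaches from about 275 to 750 mm from the base axis. Payload 10.2 kg.
Tool frame: the origin (TCP) lies at the very end of the fingers, on their centre line; the grasp point (between the pads) lies behind it (ctrl.grasp_offset is the z of the grasp point in the tool frame, in mm); z points along the fingers, y is the direction in which the jaws open and shut (so a half turn about z gives the same grasp; the last joint's range is limited). The gripper opens to 85 mm and grips with 20 to 120 N. Pads are 22 mm wide; open, the fingers measure 114 mm over their backs; the gripper's body (76 mm by 85 mm) begins 54 mm behind the grasp point. The pads swing forward as they close: fully open they stand 13 mm farther back than shut.
Start: joints at [-1.532, 0.313, 1.498, -0, 1.331, -0.223], TCP at [135.867, -507.12, 206.294] pointing down, gripper open.
Joint ranges: [-2.94, 2.94], [-0.97, 2.17], [0.19, 2.56], [-1.23, 4.37], [0.02, 3.11], [-2.88, 2.88]. Speed limits (rad/s): [2.39, 2.39, 3.01, 3.14, 3.14, 3.14].

### API

Orientations are given as a unit quaternion [w, x, y, z].
In Python, from rig import ctrl, capture, job gives the robot as it stands. The module is installed in compiled form; this text tells all that it offers.
- The arm moves only by the tool move_arm, never from a script. Its argument "series" is a list of rows, each a list of 7 numbers: the turn, a rotation vector about the tool's x, y, z in rad, then the shift along the tool's x, y, z in cm, then the opening, from 0 (shut) to 1 (fully open). A call has 1 to 5 rows; each row is the pose to reach, as a shift and turn from the pose measured when the call began, along the tool's axes at that moment; what a row does not reach only later rows make up. A row lasts 1/12 s, in which the tool goes at most 41.7 mm and 7.16 degrees, less where a joint would pass 70% of its speed; a pose out of reach is approached as far as the arm can. A call with a gripper value outside its range is refused whole. The fingers move at their own pace and stop on an object; "grip_force" is the grip in N (left out, the last holds). Time passes only in rows, so rows that repeat a pose let the fingers close. It gives the time, the measured TCP pose, the force and the opening at its end, in the units of the state.
- ctrl.sense(): the state, without advancing time (a new reading comes with each control period).
- capture(name): name is "side" or "top" or "wrist"; returns a dict with "frame" (480x640x3 uint8, red, green, blue), "mtx" (3x3 intrinsics, pixels), "R" (3x3) and "t" (3): a world point X has camera coordinates R X + t. Camera axes: x right, y down, z forward; pixel columns grow to the right and rows downward; lengths in mm; the calibration is good to about 2 mm. The wrist camera is an equidistant fisheye: a pixel r from the principal point sees the ray r / f radians off the axis. A picture is of the moment at which its call begins. There is no depth.
- job.finish_job(): hands the job in, once; it reports no verdict.
The state is a dict: "time_s": time; "joints": joint angles; "dq": joint speeds; "tau": joint torques, N m; "eef_pos": TCP position; "ee_rot": TCP orientation; "force": force on the tool from outside, world axes, zero at the start; "wrist_torque": the same for the moment, N m; "grip_width": opening from 0.0 (shut) to 1.0 (fully open).
Only numpy, scipy, OpenCV 4.12 (cv2) and the standard library are available. Lean on these libraries where they do the work, as an engineer would, in place of code of your own. Each camera call takes 0.05 s, during which the arm holds its last target.

### The job

The log book lies in the way of the battery charger: first push it across the worktop until it lies squarely on the cork mat. Then slide every battery cartridge that is there into a charger bay of its own, along the worktop and fully home so that the spring catch clicks out behind it. Last, with all of them in, swing the charger's lever switch over away from the robot, and leave the jar and mug where they are.

Things in the scene. Friction and masses are not known exactly. Their poses are not given: they have to be found in the camera images.
- cart0: battery cartridge lying flat: foot 120 long (own x) x 56 wide (own y) x 14 thick, centred on it an upright black grip block 104 long x 30 wide, from 14 to 74 high; 0.32 kg. Origin: centre of underside, z up. Same end for end: either end may go in first. Any cartridge fits any bay. May be absent (None).
- cart1: battery cartridge lying flat: foot 120 long (own x) x 56 wide (own y) x 14 thick, centred on it an upright black grip block 104 long x 30 wide, from 14 to 74 high; 0.32 kg. Origin: centre of underside, z up. Same end for end: either end may go in first. Any cartridge fits any bay. May be absent (None).
- cart2: battery cartridge lying flat: foot 120 long (own x) x 56 wide (own y) x 14 thick, centred on it an upright black grip block 104 long x 30 wide, from 14 to 74 high; 0.32 kg. Origin: centre of underside, z up. Same end for end: either end may go in first. Any cartridge fits any bay. May be absent (None).
- book: thick closed log book with a white cover and blue spine, a block 140 (own x) x 190 (own y) x 24 high, 0.4 kg, lying flat. Too wide to grasp: push it. Origin: centre of the underside.
- mat: cork desk mat, 180 (own x) x 230 (own y), 1 thick and offering no resistance to sliding. Origin: its centre on the worktop; the book belongs at its middle, long side along the mat's long side.
- dock: charger fixed to the worktop, 200 deep (own x) x 290 wide, 3 bays 92 apart along own y. Cartridges slide in along own +x on the bare worktop (no floor). Bays 60 wide, walls 24 high; lips over the inner 100, undersides at 18, stop a foot entering from above. End stop 50 high. Flared mouths begin 110 before a bay's middle: set a cartridge down 175 before it. Origin: middle bay's home point.
- bay0 (a point): home point of bay 0 (rightmost, -y): where a cartridge's underside centre lies when home, at worktop height; axes as the dock's. A cartridge that is home has about 2 of play towards the mouth (held by the catch) and 4 inward (end stop).
- bay1 (a point): home point of bay 1 (middle): where a cartridge's underside centre lies when home, at worktop height; axes as the dock's. A cartridge that is home has about 2 of play towards the mouth (held by the catch) and 4 inward (end stop).
- bay2 (a point): home point of bay 2 (leftmost, +y): where a cartridge's underside centre lies when home, at worktop height; axes as the dock's. A cartridge that is home has about 2 of play towards the mouth (held by the catch) and 4 inward (end stop).
- catch0 (a joint): steel spring catch at the mouth of bay 0, on its +y side, 2 to 14 high: m pushed aside (+y). 0 = sprung out (bay empty, or clicked behind a cartridge), about 0.010 while a foot edge slides past, max 0.013. Lead-in slope from 100 to 72 before the home point, square tooth ends 62 before it. Spring 2 N at rest, 6 N pushed aside; sliding past takes 5 to 10 N. A clicked-in cartridge cannot be drawn out.
- catch1 (a joint): steel spring catch at the mouth of bay 1, on its +y side, 2 to 14 high: m pushed aside (+y). 0 = sprung out (bay empty, or clicked behind a cartridge), about 0.010 while a foot edge slides past, max 0.013. Lead-in slope from 100 to 72 before the home point, square tooth ends 62 before it. Spring 2 N at rest, 6 N pushed aside; sliding past takes 5 to 10 N. A clicked-in cartridge cannot be drawn out.
- catch2 (a joint): steel spring catch at the mouth of bay 2, on its +y side, 2 to 14 high: m pushed aside (+y). 0 = sprung out (bay empty, or clicked behind a cartridge), about 0.010 while a foot edge slides past, max 0.013. Lead-in slope from 100 to 72 before the home point, square tooth ends 62 before it. Spring 2 N at rest, 6 N pushed aside; sliding past takes 5 to 10 N. A clicked-in cartridge cannot be drawn out.
- switch (a joint): the charger's black lever switch on the left (+y) side of the dock: 0 = off, leaning towards the robot (own -x of the dock); 1.0 rad = fully on, leaning away from it. Stays where it is left. Light: a fingertip's push.
- switch_tip (a point): centre of the black ball, 26 across, at the lever's end, 70 from its pivot, which is 22 above the worktop; about 83 high when off or on, 92 halfway, and 67 of travel along the dock's +x from off to on.
- jar: amber glass jar, 68 wide x 120 high, bystander. Origin: centre of the underside.
- mug: white mug, 80 wide x 90 high, bystander. Origin: centre of the underside.

How it is judged:
By the outcome, as a careful person would: the job done as asked, in the order asked, and still so for the second after the job is handed in, with the robot touching nothing.
Of cart0, cart1, cart2 only 2 to 3 are there at a start; the rules pass over those that are not, and their reading is None.
At some moment in a run one of book, cart0, cart1, cart2 may be knocked a few centimetres aside while the robot is not near it.
Once in a run the grip may slacken for a moment while it holds something.
It also fails if it takes over 210 s, if anything falls off the work surface, if the arm or the gripper's body presses on something with over 40 N, if the wrist force passes 120 N, or if a joint passes its speed limit or range.

## Working session

There is one attempt and no reset: what is moved stays moved. The work goes in short steps, Python scripts to look and compute and a tool call to move; the robot and the scene stay as the last step left them, time stands still between calls to the robot, and variables do not carry over. Pictures are saved under pics/ and viewed, and the job is handed in when it is done.

Besides the shell and the picture viewer there is one more tool, called after "Emit:" as name(argument=value, ...) on one line, values as JSON. move_arm: Moves the arm, as the interface text tells. Its arguments: {"type":"object","properties":{"series":{"type":"array","items":{"type":"array","items":{"type":"number"}}},"grip_force":{"type":"number"}},"required":["series"]}

```bash
mkdir -p pics
cat > h.py <<'E'
import numpy as np, cv2, json
from rig import ctrl, capture, job
def snap(names, tag):
    out={}
    for n in names:
        c=capture(n); out[n]=c
        cv2.imwrite(f'pics/{tag}_{n}.png', cv2.cvtColor(c['frame'],cv2.COLOR_RGB2BGR))
        np.savez(f'pics/{tag}_{n}.npz', **{k:np.array(c[k]) for k in('frame','mtx','R','t')})
    return out
def ld(tag,n): return dict(np.load(f'pics/{tag}_{n}.npz'))
def ray(c,n,u,v):
    K=c['mtx']; x=(u-K[0,2])/K[0,0]; y=(v-K[1,2])/K[1,1]
    if n=='wrist':
        r=np.hypot(x,y); d=np.array([x/r*np.sin(r),y/r*np.sin(r),np.cos(r)]) if r>0 else np.array([0,0,1.])
    else:
        d=np.array([x,y,1.]); d/=np.linalg.norm(d)
    R=c['R']; return -R.T@c['t'], R.T@d
def onz(c,n,u,v,z):
    o,d=ray(c,n,u,v); return o+d*(z-o[2])/d[2]
def tri(rs):
    A=np.zeros((3,3));b=np.zeros(3)
    for o,d in rs:
        P=np.eye(3)-np.outer(d,d);A+=P;b+=P@o
    X=np.linalg.solve(A,b)
    return X,[np.linalg.norm((np.eye(3)-np.outer(d,d))@(X-o)) for o,d in rs]
def proj(c,n,X):
    p=c['R']@np.array(X,float)+c['t'];K=c['mtx']
    if n=='wrist':
        th=np.arctan2(np.hypot(p[0],p[1]),p[2]);r=np.hypot(p[0],p[1]);x,y=p[0]/r*th,p[1]/r*th
    else: x,y=p[0]/p[2],p[1]/p[2]
    return K[0,0]*x+K[0,2],K[1,1]*y+K[1,2]
def crop(tag,n,x0,y0,x1,y1,s,name=None):
    f=cv2.imread(f'pics/{tag}_{n}.png')[y0:y1,x0:x1]
    f=cv2.resize(f,None,fx=s,fy=s,interpolation=cv2.INTER_CUBIC)
    step=20
    for x in range((x0//step+1)*step,x1,step):
        cv2.line(f,(int((x-x0)*s),0),(int((x-x0)*s),6),(0,0,255),1); cv2.putText(f,str(x),(int((x-x0)*s)-10,16),0,.35,(0,0,255),1)
    for y in range((y0//step+1)*step,y1,step):
        cv2.line(f,(0,int((y-y0)*s)),(6,int((y-y0)*s)),(0,0,255),1); cv2.putText(f,str(y),(8,int((y-y0)*s)+4),0,.35,(0,0,255),1)
    cv2.imwrite(f'pics/{name or tag+"_"+n+"_crop"}.png',f)
E
python3 - <<'E'
from h import *
print({k:np.round(v,3) for k,v in ctrl.sense().items()}, ctrl.grasp_offset)
o=snap(['side','top','wrist'],'a')
for n,c in o.items(): print(n,c['mtx'].tolist(),np.round(-c['R'].T@c['t']),np.round(c['R'],3).tolist())
E
```

```text
{'time_s': np.float64(0.0), 'joints': array([-1.532,  0.313,  1.498, -0.   ,  1.331, -0.223]), 'dq': array([-0.   ,  0.001,  0.001, -0.001,  0.   ,  0.   ]), 'tau': array([ 2.0000e-03, -4.1226e+01, -2.5974e+01, -0.0000e+00,  4.0000e-03,
       -0.0000e+00]), 'eef_pos': array([ 135.848, -506.828,  205.734]), 'ee_rot': array([-0.001,  0.991,  0.131,  0.   ]), 'force': array([ 0.677,  0.498, -0.66 ]), 'wrist_torque': array([-0.014,  0.008,  0.043]), 'grip_width': np.float64(0.999)} -18.700000000000003
side [[553.5465200021049, 0.0, 318.1103958823656], [0.0, 553.5465200021049, 239.3879367976696], [0.0, 0.0, 1.0]] [-151.  684. 1105.] [[-0.725, -0.689, 0.0], [-0.496, 0.522, -0.694], [0.478, -0.503, -0.72]]
top [[464.5828077175368, 0.0, 321.7978600238534], [0.0, 464.5828077175368, 249.32330899887828], [0.0, 0.0, 1.0]] [ 423.  -26. 1057.] [[0.019, -0.999, 0.027], [-0.99, -0.022, -0.136], [0.137, -0.025, -0.99]]
wrist [[371.64829954431775, 0.0, 318.17658935689997], [0.0, 371.64829954431775, 238.69583374990253], [0.0, 0.0, 1.0]] [ 210. -487.  374.] [[0.258, -0.966, -0.001], [-0.922, -0.247, 0.3], [-0.29, -0.076, -0.954]]
```

View pics/a_top.png

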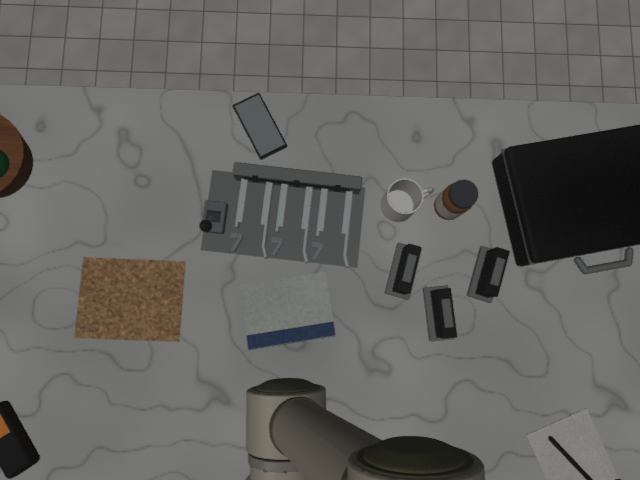

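View pics/a_side.png

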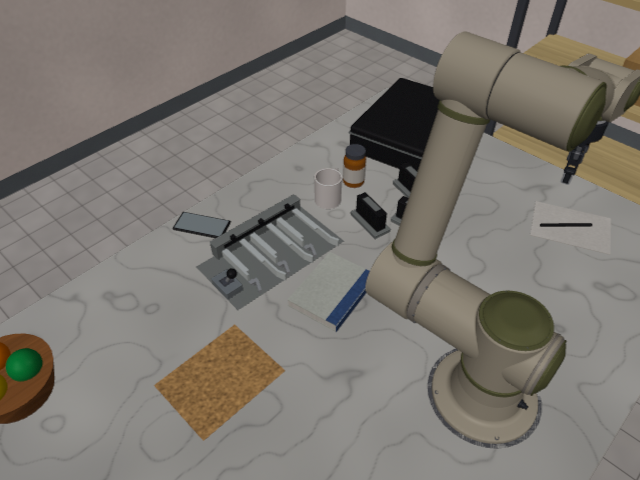

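View pics/a_wrist.png

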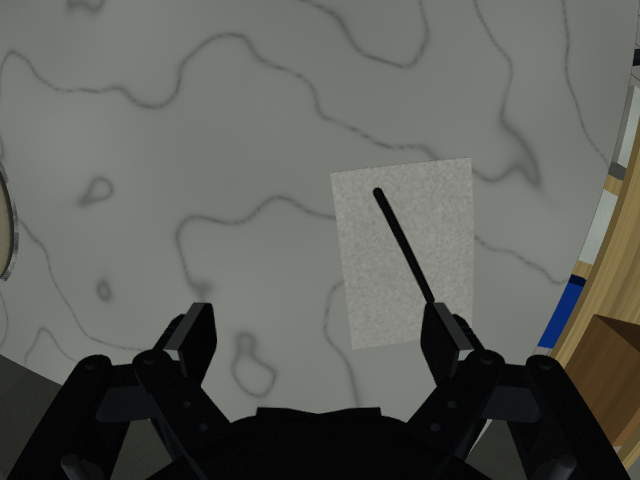

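Top view: book at (289,310) in front of dock (283,217), mat at (131,299). Three cartridges at about (404,270), (441,313) and (489,273). Mug (404,197), jar (458,198), switch ball (206,226). Next, enlarged crops.

Run:
```python
from h import *
crop('a','top',190,150,380,270,4.2,'c1')
crop('a','top',60,245,350,355,2.75,'c2')
crop('a','top',380,170,520,350,4.2,'c3')
```

```text
(no output)
```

View pics/c1.png

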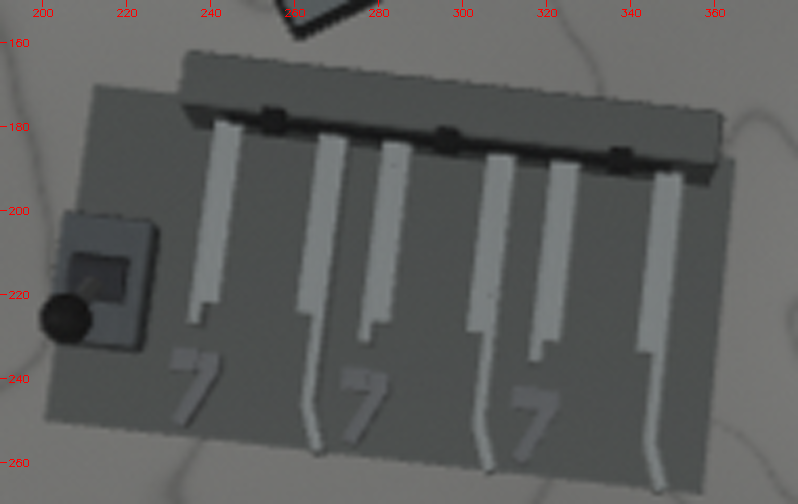

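View pics/c2.png

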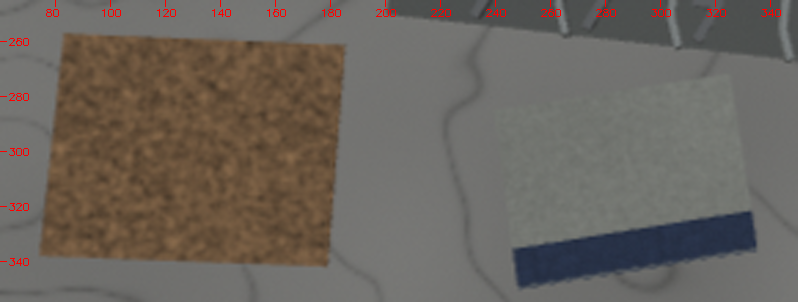

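View pics/c3.png

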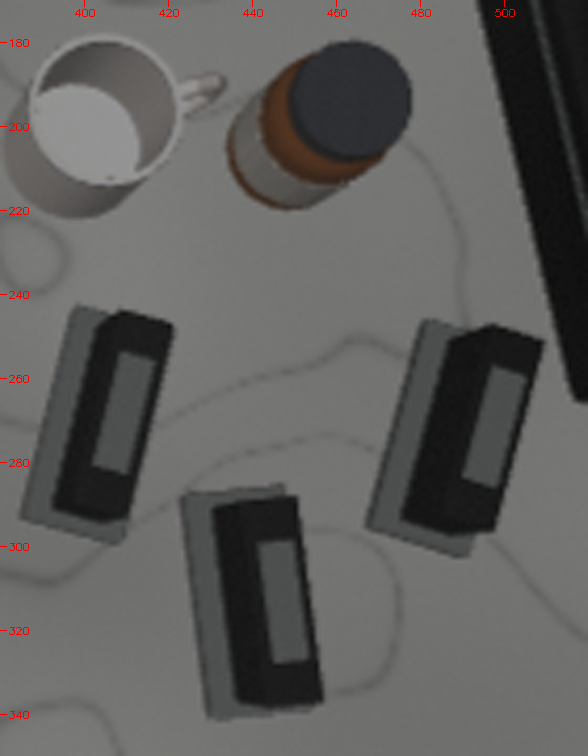

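Run:
```python
from h import *
crop('a','side',190,190,390,340,4,'d1')
crop('a','side',300,130,440,250,5.5,'d3')
crop('a','side',140,310,300,450,5,'d2')
c=ld('a','top')
def rep(name,pts,z):
    P=np.array([onz(c,'top',*p,z)[:2] for p in pts]); 
    print(name,np.round(P,1).tolist(),'ctr',np.round(P.mean(0),1),'sides',[round(float(np.linalg.norm(P[i]-P[i-1])),1) for i in range(len(P))],'ang',[round(float(np.degrees(np.arctan2(*(P[i]-P[i-1])[::-1]))),1) for i in range(len(P))])
rep('mat',[(82.9,257),(185.5,261),(179.3,341.7),(74.5,337.4)],1)
rep('dock',[(212.1,170.2),(365,187.6),(357.4,267.6),(200.7,250)],0)
rep('book',[(240,285),(326.2,272.3),(335.3,335.9),(248.4,349.7)],24)
f=lambda L:[(380+x/4.2,170+y/4.2) for x,y in L]
rep('A',f([(80,305),(173,325),(122,545),(20,518)]),14)
rep('Atop',f([(122,310),(174,325),(127,520),(75,515)]),74)
rep('Btop',f([(245,500),(297,497),(322,702),(265,705)]),74)
rep('B',f([(181,494),(284,485),(323,706),(210,719)]),14)
rep('C',f([(425,319),(545,345),(468,557),(366,527)]),14)
rep('Ctop',f([(492,325),(545,342),(494,530),(443,534)]),74)
```

```text
mat [[538.8, 487.0], [534.7, 256.6], [354.7, 259.8], [360.2, 489.6]] ctr [447.1 373.2] sides [178.7, 230.4, 180.0, 229.9] ang [-0.8, -91.0, 179.0, 88.6]
dock [[749.4, 207.6], [716.9, -150.9], [528.1, -134.6], [560.8, 224.0]] ctr [638.8  36.5] sides [189.3, 360.0, 189.6, 360.0] ang [-4.9, -95.2, 175.1, 84.8]
book [[481.5, 127.8], [513.7, -62.4], [374.4, -84.8], [341.7, 103.7]] ctr [427.8  21.1] sides [141.9, 192.9, 141.0, 191.3] ang [9.8, -80.4, -170.9, 99.9]
A [[585.9, -227.9], [576.1, -278.6], [456.7, -249.9], [470.0, -195.2]] ctr [ 522.2 -237.9] sides [120.5, 51.7, 122.9, 56.3] ang [-15.8, -101.0, 166.5, 76.3]
Atop [[574.4, -237.9], [567.3, -264.6], [467.3, -239.7], [469.3, -213.3]] ctr [ 519.6 -238.9] sides [108.0, 27.7, 103.1, 26.4] ang [-13.2, -105.0, 166.0, 85.7]
Btop [[478.6, -299.8], [480.6, -326.4], [378.6, -337.0], [376.6, -308.2]] ctr [ 428.6 -317.8] sides [102.3, 26.6, 102.6, 28.8] ang [4.7, -85.6, -174.1, 93.9]
B [[484.5, -282.0], [490.5, -337.8], [373.8, -356.4], [366.0, -296.0]] ctr [ 428.7 -318.1] sides [119.3, 56.1, 118.1, 60.9] ang [6.8, -83.9, -170.9, 97.4]
C [[582.5, -417.0], [569.7, -482.6], [453.8, -436.6], [468.8, -381.7]] ctr [ 518.7 -429.5] sides [119.0, 66.9, 124.6, 56.8] ang [-17.2, -101.1, 158.3, 74.7]
Ctop [[571.0, -429.2], [562.7, -456.4], [465.9, -426.7], [463.4, -400.5]] ctr [ 515.8 -428.2] sides [111.3, 28.5, 101.3, 26.3] ang [-14.9, -106.8, 162.9, 95.5]
```

View pics/d1.png

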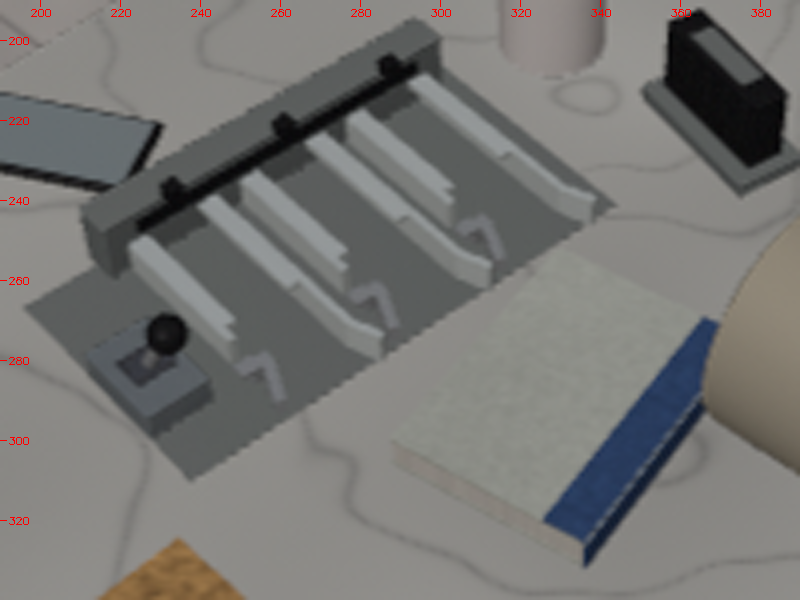

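View pics/d3.png

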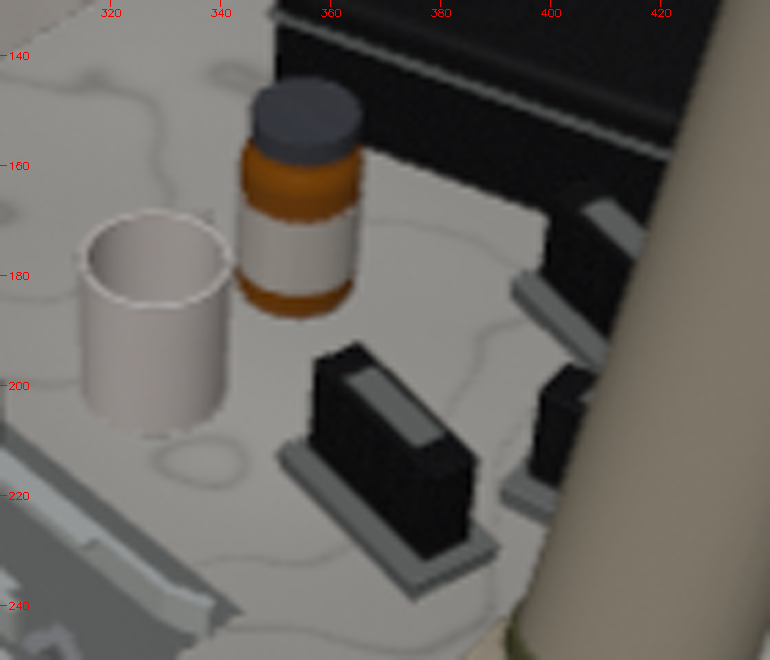

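View pics/d2.png

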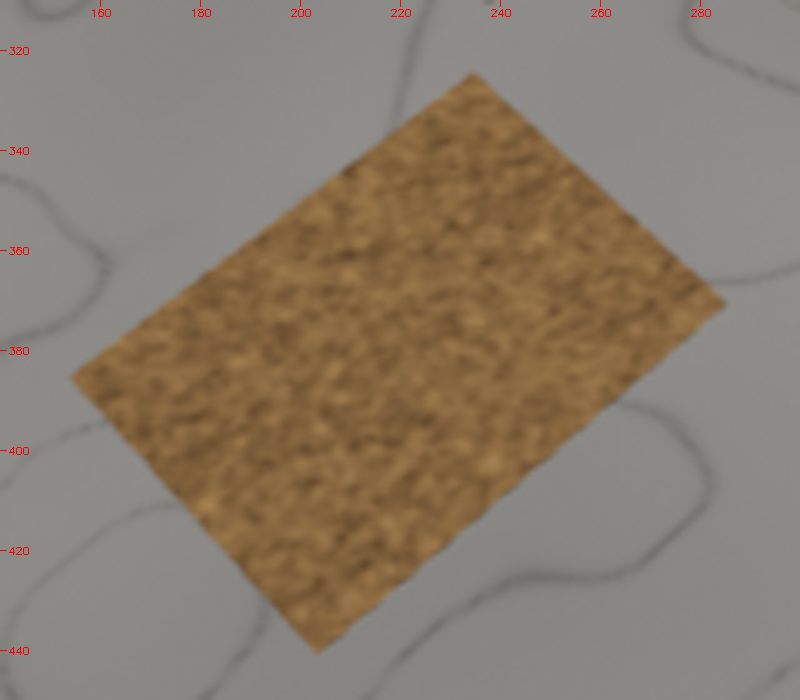

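```bash
cat >> h.py <<'E'
def fr(x,y,yaw):
    c,s=np.cos(np.radians(yaw)),np.sin(np.radians(yaw))
    return lambda a,b,z:np.array([x+c*a-s*b,y+s*a+c*b,z])
def draw(f,c,n,segs,s,x0,y0,col):
    for a,b in segs:
        pa=[proj(c,n,a+(b-a)*k/10) for k in range(11)]
        pts=np.array([[((u-x0+.5)*s),((v-y0+.5)*s)] for u,v in pa]).round().astype(int)
        cv2.polylines(f,[pts],False,col,1)
def cartsegs(x,y,yaw):
    T=fr(x,y,yaw);S=[]
    for (a,b,z) in((60,28,14),(60,28,0),(52,15,74)):
        P=[T(a,b,z),T(-a,b,z),T(-a,-b,z),T(a,-b,z)];S+=[(P[i-1],P[i]) for i in range(4)]
    return S
def boxsegs(x,y,yaw,a,b,z):
    T=fr(x,y,yaw);P=[T(a,b,z),T(-a,b,z),T(-a,-b,z),T(a,-b,z)];return [(P[i-1],P[i]) for i in range(4)]
def docksegs(x,y,yaw):
    T=fr(x,y,yaw);S=[]
    for k in(-92,0,92):
        for e in(-30,30): S.append((T(-40,k+e,24),T(60,k+e,24)))
        S.append((T(-4,k,0),T(4,k,0)))
    S+=boxsegs(*T(-15,30,0)[:2],yaw,95,175,0)
    S.append((T(64,-145,50),T(64,145,50)))
    return S
def overlay(tag,n,box,s,groups,name):
    x0,y0,x1,y1=box;c=ld(tag,n);f=cv2.imread(f'pics/{tag}_{n}.png')[y0:y1,x0:x1]
    f=cv2.resize(f,None,fx=s,fy=s,interpolation=cv2.INTER_CUBIC)
    for segs,col in groups: draw(f,c,n,segs,s,x0,y0,col)
    cv2.imwrite(f'pics/{name}.png',f)
E
python3 - <<'E'
from h import *
r=(0,0,255);g=(0,255,0);y=(0,255,255)
G=[(docksegs(651,0,-5.2),r),(boxsegs(427.8,21,9.4,70,95,24),g),(boxsegs(427.8,21,9.4,70,95,0),g),(boxsegs(447,373,-1.1,90,115,1),y)]
overlay('a','top',(60,150,380,360),2.5,G,'e1')
overlay('a','side',(140,180,390,450),2.2,G,'e2')
C=[(cartsegs(520.5,-238.5,-14),g),(cartsegs(428.7,-318,6.5),r),(cartsegs(517,-429,-16.5),y)]
overlay('a','top',(370,160,530,350),3.1,C,'e3')
overlay('a','side',(330,150,450,250),5,C,'e4')
s=ld('a','side')
f=lambda x,y:(140+x/5,310+y/5)
print([onz(s,'side',*f(*p),1).round(1).tolist() for p in[(474,73),(725,303),(318,653),(72,377)]])
# jar, mug
t=ld('a','top')
F=lambda x,y:(380+x/4.2,170+y/4.2)
print('jar',tri([ray(t,'top',*F(350,100)),ray(s,'side',300+306/5.5,130+112/5.5)]),'mug',tri([ray(t,'top',*F(106,110)),ray(s,'side',300+155/5.5,130+258/5.5)]))
print('ball',tri([ray(t,'top',190+66/4.2,150+319/4.2),ray(s,'side',190+167/4,190+335/4)]))
E
```

```text
[[531.1, 257.5, 1.0], [353.1, 261.5, 1.0], [357.4, 489.7, 1.0], [535.6, 486.0, 1.0]]
jar (array([ 675.10853043, -343.97859108,  118.37947978]), [np.float64(1.111014047357802), np.float64(1.1110140473579806)]) mug (array([ 675.54588362, -227.73534697,   87.4220439 ]), [np.float64(0.3597077772222718), np.float64(0.3597077772225115)])
ball (array([601.35807069, 196.55517484,  81.35898786]), [np.float64(0.5525116878086964), np.float64(0.5525116878088216)])
```

View pics/e1.png

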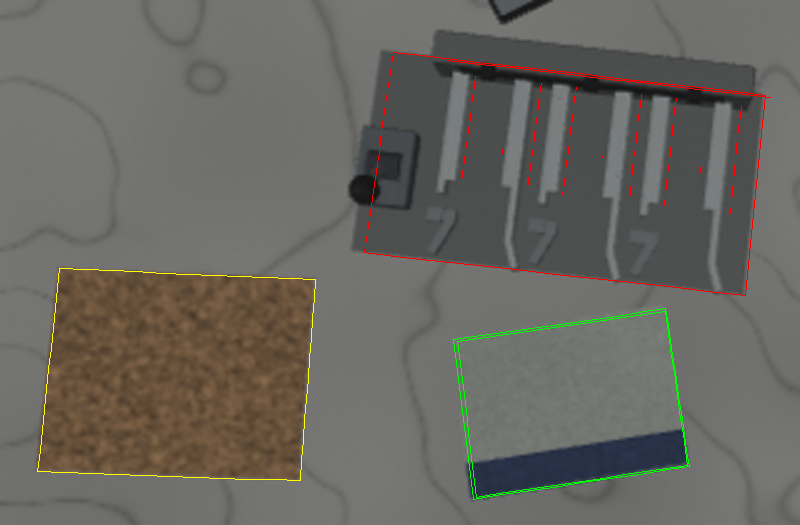

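View pics/e2.png

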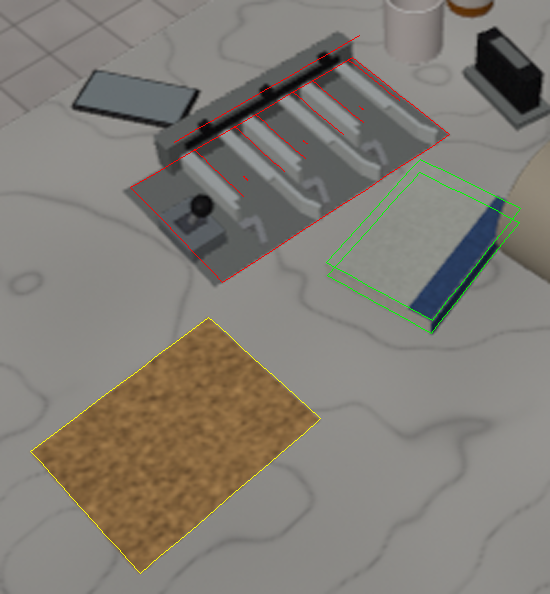

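View pics/e3.png

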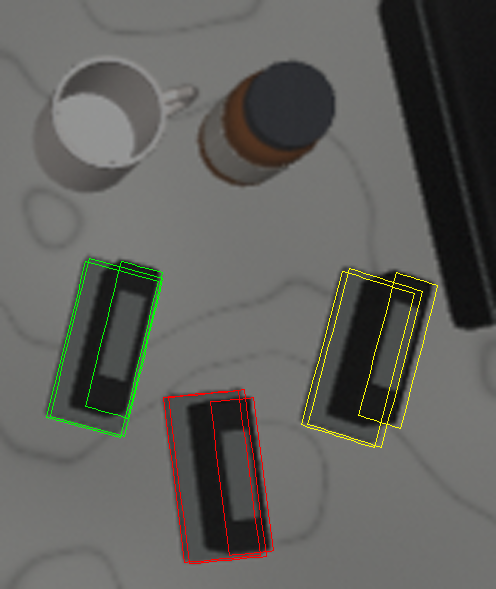

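View pics/e4.png

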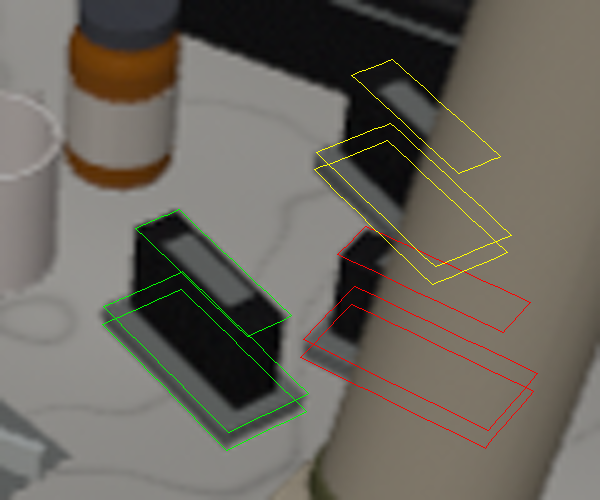

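```bash
cat >> h.py <<'E'
def docksegs(x,y,yaw):
    T=fr(x,y,yaw);S=[]
    for k in(-92,0,92):
        S+=boxsegs(*T(10,k-29,0)[:2],yaw,50,7,24)+boxsegs(*T(10,k+29,0)[:2],yaw,50,7,24)
        S.append((T(-4,k,0),T(4,k,0)))
        S.append((T(-110,k-36,24),T(-40,k-36,24)));S.append((T(-110,k-30,24),T(-40,k-30,24)))
        S.append((T(-110,k-50,0),T(-110,k+50,0)))
    S.append((T(64,-145,50),T(64,145,50)))
    return S
E
python3 - <<'E'
from h import *
r=(0,0,255);g=(0,255,0);y=(0,255,255)
G=[(docksegs(651,13.5,-5.2),r)]
overlay('a','top',(195,150,375,280),4.4,G,'e1b')
overlay('a','side',(185,185,350,320),4.4,G,'e2b')
E
```

```text
(no output)
```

View pics/e1b.png

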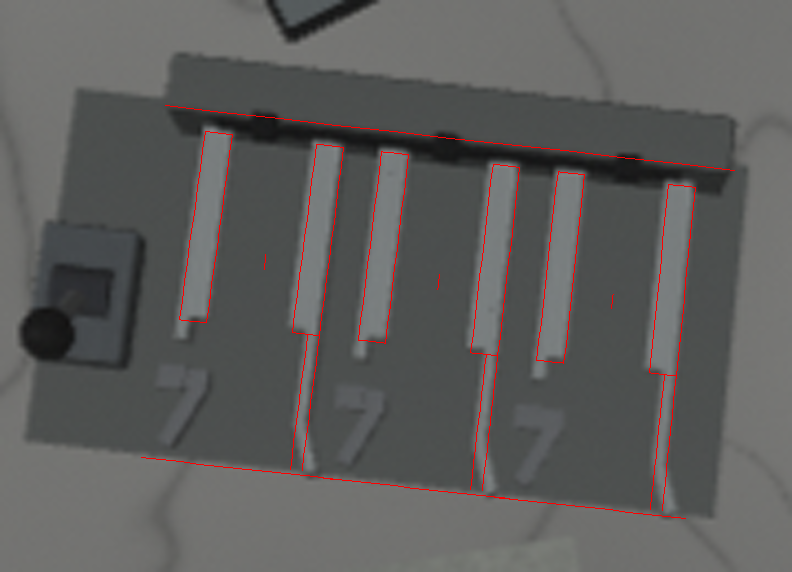

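View pics/e2b.png

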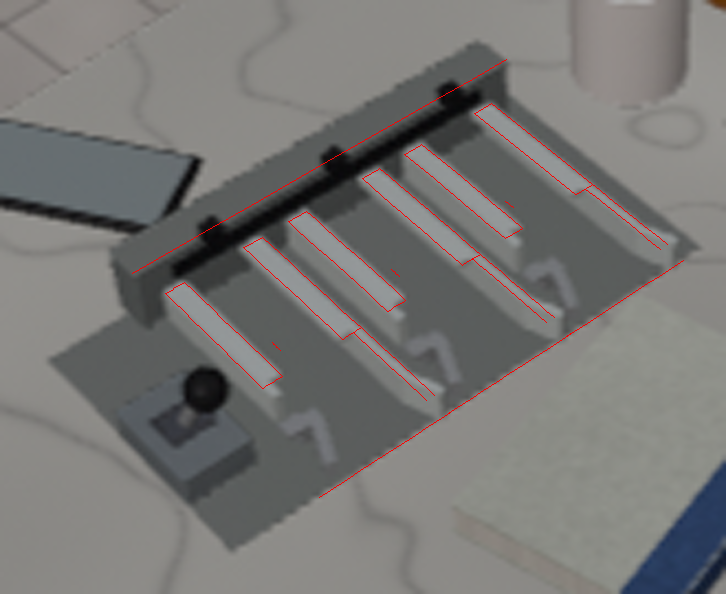

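```bash
cat > go.py <<'E'
import sys
from h import *
from scipy.spatial.transform import Rotation as Ro
def go(x,y,z,yaw):
    s=ctrl.sense();q=s['ee_rot'];R=Ro.from_quat([q[1],q[2],q[3],q[0]])
    D=Ro.from_euler('z',yaw,degrees=True)*Ro.from_euler('x',180,degrees=True)
    rv=(R.inv()*D).as_rotvec(); sh=R.inv().apply(np.array([x,y,z])-s['eef_pos'])/10
    xa=R.apply([1,0,0]);
    print('t',round(float(s['time_s']),2),'pos',s['eef_pos'].round(1),'yaw',round(float(np.degrees(np.arctan2(xa[1],xa[0]))),1),'q',s['joints'].round(2),'F',s['force'].round(1),'g',round(float(s['grip_width']),3))
    print('ROW',rv.round(3).tolist(),sh.round(2).tolist())
if __name__=='__main__': go(*map(float,sys.argv[1:5]))
E
python3 go.py 444 -115 190 99.4
```

```text
t 0.15 pos [ 135.9 -506.9  205.9] yaw 15.0 q [-1.53  0.31  1.5  -0.    1.33 -0.22] F [-0.3  0.3  0.2] g 1.0
ROW [-0.001, -0.001, -1.473] [39.91, -29.88, 1.62]
```

Emit:
move_arm(series=[[0,0,-1.473,39.9,-29.9,1.6,0.8],[0,0,-1.473,39.9,-29.9,1.6,0.8],[0,0,-1.473,39.9,-29.9,1.6,0.8],[0,0,-1.473,39.9,-29.9,1.6,0.8],[0,0,-1.473,39.9,-29.9,1.6,0.8]])

```text
time_s: 0.57
eef_pos: [265.1, -341.5, 199.4]
ee_rot: [-0.0, 0.902, 0.431, 0.0]
force: [0.9, 0.2, -0.1]
grip_width: 0.798
```

```bash
python3 go.py 444 -115 190 99.4
```

```text
t 0.57 pos [ 265.1 -341.5  199.4] yaw 51.1 q [-1.18  0.11  1.77  0.    1.26 -0.5 ] F [ 0.9  0.2 -0.1] g 0.798
ROW [0.0, -0.001, -0.843] [28.86, -0.29, 0.96]
```

Emit:
move_arm(series=[[0,0,-0.843,28.9,-0.3,1.0,0.8],[0,0,-0.843,28.9,-0.3,1.0,0.8],[0,0,-0.843,28.9,-0.3,1.0,0.8],[0,0,-0.843,28.9,-0.3,1.0,0.8],[0,0,-0.843,28.9,-0.3,1.0,0.8]])

```text
time_s: 0.98
eef_pos: [393.9, -177.7, 192.4]
ee_rot: [-0.0, 0.726, 0.688, 0.0]
force: [-0.7, -1.0, -0.2]
grip_width: 0.801
```

```bash
python3 go.py 444 -115 60 99.4
```

```text
t 0.98 pos [ 393.9 -177.7  192.4] yaw 87.0 q [-0.7   0.12  1.78  0.    1.24 -0.64] F [-0.7 -1.  -0.2] g 0.801
ROW [0.0, -0.0, -0.217] [6.52, 4.67, 13.25]
```

Emit:
move_arm(series=[[0,0,-0.217,6.5,4.7,0,0.8],[0,0,-0.217,6.5,4.7,4,0.8],[0,0,-0.217,6.5,4.7,8,0.8],[0,0,-0.217,6.5,4.7,12,0.8],[0,0,-0.217,6.5,4.7,13.2,0.8]])

```text
time_s: 1.4
eef_pos: [442.6, -113.2, 56.4]
ee_rot: [-0.003, 0.646, 0.763, -0.0]
force: [-0.6, 0.4, -0.8]
grip_width: 0.804
```

```bash
python3 go.py 444 -105 4 99.4; python3 -c "
from h import *
snap(['side','top','wrist'],'b')"
```

```text
t 1.4 pos [ 442.6 -113.2   56.4] yaw 99.5 q [-0.51  0.36  1.88  0.    0.91 -0.67] F [-0.6  0.4 -0.8] g 0.804
ROW [-0.004, -0.004, 0.002] [0.76, 0.29, 5.25]
```

View pics/b_wrist.png

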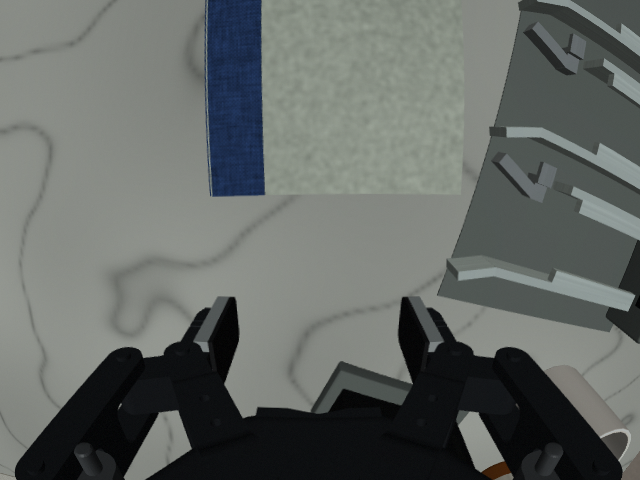

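View pics/b_side.png

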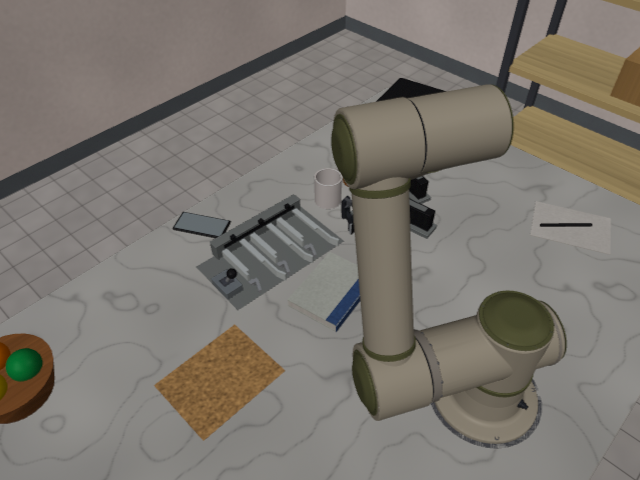

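Run:
```python
from h import *
c=ld('b','wrist')
for p in [(210,196),(265,195),(463,193),(464,100)]: print(onz(c,'wrist',*p,24).round(1))
T=fr(427.8,21,9.4)
for a,b in((-70,-95),(70,-95)): print(T(a,b,24), proj(c,'wrist',T(a,b,24)))
# finger pad tips height? stereo by known TCP
print(-c['R'].T@c['t'])
```

```text
[375.5 -85.6  24. ]
[407.  -80.3  24. ]
[518.2 -59.4  24. ]
[507.3  -7.1  24. ]
[374.2559151  -84.15717271  24.        ] (np.float64(208.2115893041169), np.float64(193.25072059115033))
[512.37601773 -61.291538    24.        ] (np.float64(453.2946993840714), np.float64(194.2081362011988))
[431.40517356 -38.92655187 225.87965923]
```

```bash
python3 go.py 445 -104 5 99.4;python3 go.py 445 -20 5 97
```

```text
t 1.55 pos [ 443.8 -114.9   60. ] yaw 99.4 q [-0.51  0.35  1.87  0.    0.92 -0.67] F [ 0.3 -0.6  0.9] g 0.8
ROW [-0.002, -0.002, 0.0] [1.05, 0.3, 5.5]
t 1.55 pos [ 443.8 -114.9   60. ] yaw 99.4 q [-0.51  0.35  1.87  0.    0.92 -0.67] F [ 0.3 -0.6  0.9] g 0.8
ROW [-0.002, -0.002, 0.042] [9.33, 1.68, 5.51]
```

Emit:
move_arm(series=[[0,0,0,1.0,0.3,2,0.8],[0,0,0,1.0,0.3,4,0.8],[0,0,0,1.0,0.3,5,0.8],[0,0,0,1.0,0.3,5.5,0.8],[0,0,0,1.0,0.3,5.5,0.8]])

```text
time_s: 1.97
eef_pos: [445.6, -105.0, 5.8]
ee_rot: [-0.001, 0.647, 0.763, 0.0]
force: [-1.0, 0.9, -0.5]
grip_width: 0.798
```

```bash
python3 go.py 445 -20 5 97.5
```

```text
t 1.97 pos [ 445.6 -105.     5.8] yaw 99.4 q [-0.49  0.45  1.91  0.    0.78 -0.65] F [-1.   0.9 -0.5] g 0.798
ROW [-0.001, -0.001, 0.033] [8.4, 1.33, 0.09]
```

Emit:
move_arm(series=[[0,0,0,1.7,0.27,0,0.8],[0,0,0.008,3.4,0.54,0,0.8],[0,0,0.016,5.1,0.8,0,0.8],[0,0,0.025,6.8,1.1,0,0.8],[0,0,0.033,8.4,1.33,0,0.8]])

```text
time_s: 2.38
eef_pos: [446.2, -19.6, 7.7]
ee_rot: [0.001, 0.66, 0.752, 0.001]
force: [0.1, -1.1, -0.1]
grip_width: 0.803
```

```bash
python3 go.py 445 70 5 95
```

```text
t 2.38 pos [446.2 -19.6   7.7] yaw 97.4 q [-0.31  0.43  1.94  0.    0.77 -0.44] F [ 0.1 -1.1 -0.1] g 0.803
ROW [0.002, 0.0, 0.043] [8.9, 1.04, 0.27]
```

```bash
python3 -c "
from h import *
snap(['wrist'],'c')"
```

```text
(no output)
```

View pics/c_wrist.png

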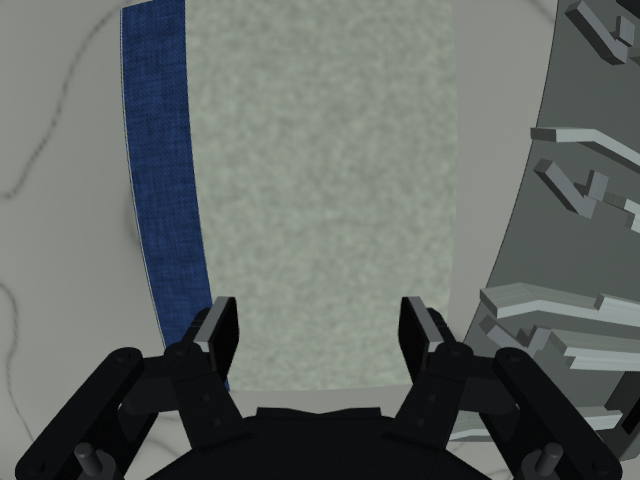

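Run:
```python
from h import *
c=ld('c','wrist'); s=ctrl.sense();p=s['eef_pos'];print(p,s['force'])
print(proj(c,'wrist',p),proj(c,'wrist',p+[0,11,0]),proj(c,'wrist',p+[0,11,20]))
for q in [(228,389),(405,385)]: print(onz(c,'wrist',*q,24).round(1))
```

```text
[445.64893814 -17.54783431   7.57170772] [-1.40592154  1.26554585 -0.35593516]
(np.float64(317.02545835660413), np.float64(280.8543849699344)) (np.float64(319.93757856667946), np.float64(260.2156510340563)) (np.float64(320.1840894912702), np.float64(276.5422510949106))
[405.7 -80.6  24. ]
[498.9 -65.5  24. ]
```

```bash
python3 -c "
from h import *
snap(['side','top'],'c')
crop('c','side',250,170,450,330,4,'c_s')
crop('c','top',190,180,390,360,3.3,'c_t')"
```

```text
(no output)
```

View pics/c_s.png

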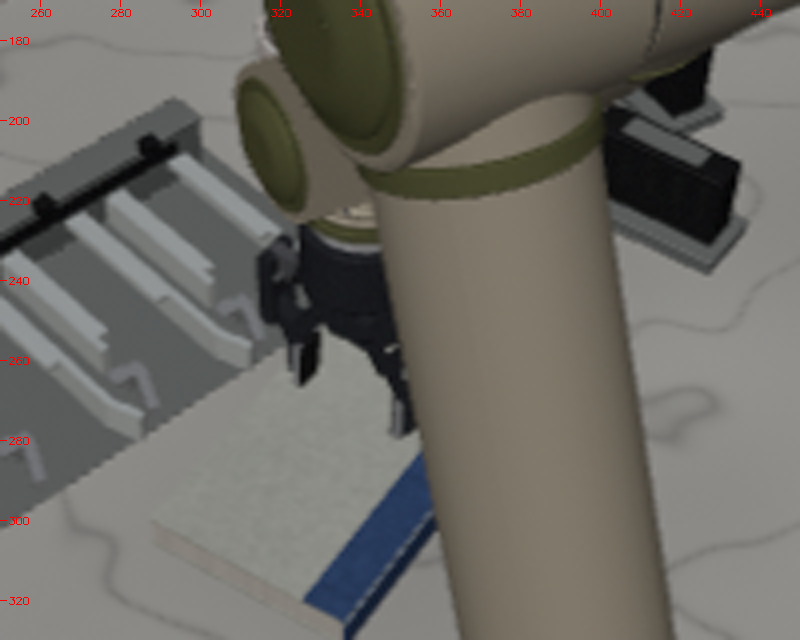

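View pics/c_t.png

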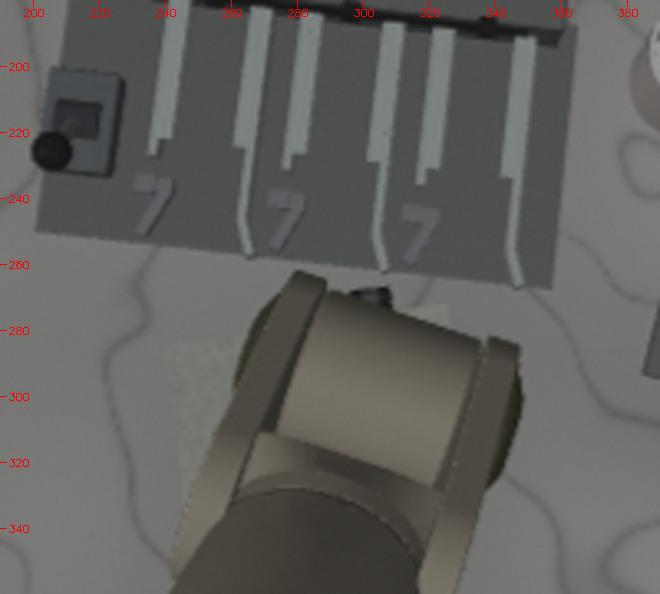

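Emit:
move_arm(series=[[0,0,0,0,0,-3,0.5],[0,0,0,0,0,-4.5,0.5],[0,0,0.03,-4,-0.6,-4.5,0.5],[0,0,0.03,-8,-1.2,-4.5,0.5],[0,0,0.03,-10.5,-1.4,-4.5,0.5]])

```text
time_s: 2.95
eef_pos: [446.3, -129.8, 53.8]
ee_rot: [0.002, 0.67, 0.742, 0.001]
force: [0.6, 0.3, 0.3]
grip_width: 0.501
```

```bash
python3 -c "
from h import *
snap(['side','wrist'],'d')
crop('d','side',250,130,450,330,3,'d_s')";python3 go.py 445 -110 4 99.5
```

```text
t 3.05 pos [ 446.6 -130.4   53.5] yaw 95.6 q [-0.54  0.37  1.86  0.    0.9  -0.64] F [-0.3 -0.3  0.3] g 0.497
ROW [0.004, 0.003, -0.068] [2.06, 0.02, 4.94]
```

View pics/d_s.png

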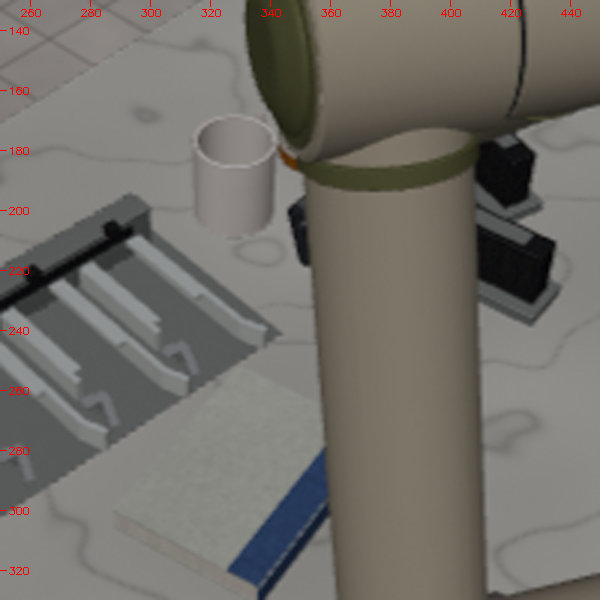

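View pics/d_wrist.png

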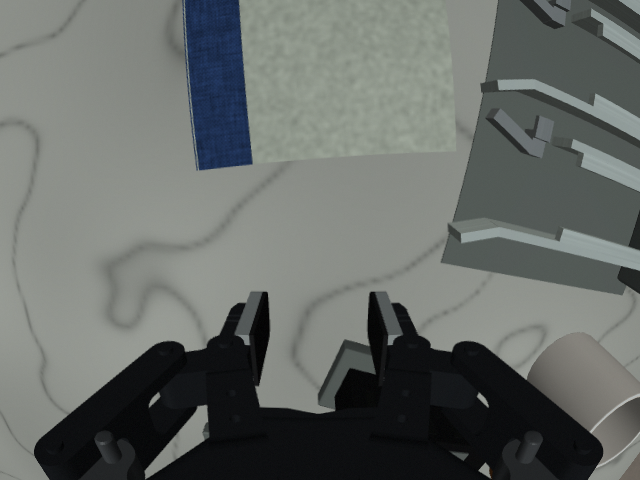

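Emit:
move_arm(series=[[0,0,-0.068,1.5,0,2,0.5],[0,0,-0.068,1.5,0,3.5,0.5],[0,0,-0.068,1.5,0,4.5,0.5],[0,0,-0.068,1.5,0,5,0.5],[0,0,-0.068,1.5,0,5,0.5]])

```text
time_s: 3.47
eef_pos: [445.2, -115.6, 3.1]
ee_rot: [0.002, 0.646, 0.763, 0.001]
force: [0.0, 0.0, 0.2]
grip_width: 0.501
```

```bash
python3 go.py 445 -30 2 98.5
```

```text
t 3.47 pos [ 445.2 -115.6    3.1] yaw 99.5 q [-0.51  0.46  1.91  0.    0.77 -0.68] F [0.  0.  0.2] g 0.501
ROW [0.003, 0.002, 0.017] [8.45, 1.39, 0.09]
```

Emit:
move_arm(series=[[0,0,0,1.5,0.25,0.2,0.5],[0,0,0,3,0.5,0.2,0.5],[0,0,0,4,0.65,0.2,0.5],[0,0,0,5,0.82,0.2,0.5],[0,0,0,6,1.0,0.2,0.5]])

```text
time_s: 3.88
eef_pos: [445.6, -54.3, 1.5]
ee_rot: [0.002, 0.646, 0.763, 0.001]
force: [-0.1, -0.0, 0.2]
grip_width: 0.505
```

```bash
python3 -c "
from h import *
c=snap(['wrist'],'e')['wrist'];p=ctrl.sense()['eef_pos'];print(proj(c,'wrist',p))";python3 go.py 445 30 2 97
```

```text
(np.float64(317.29129578075526), np.float64(282.07421815372675))
t 3.93 pos [445.2 -52.9   1.3] yaw 99.5 q [-0.38  0.44  1.94  0.    0.75 -0.55] F [0.3 1.2 0. ] g 0.499
ROW [0.004, 0.002, 0.044] [8.18, 1.36, -0.08]
```

View pics/e_wrist.png

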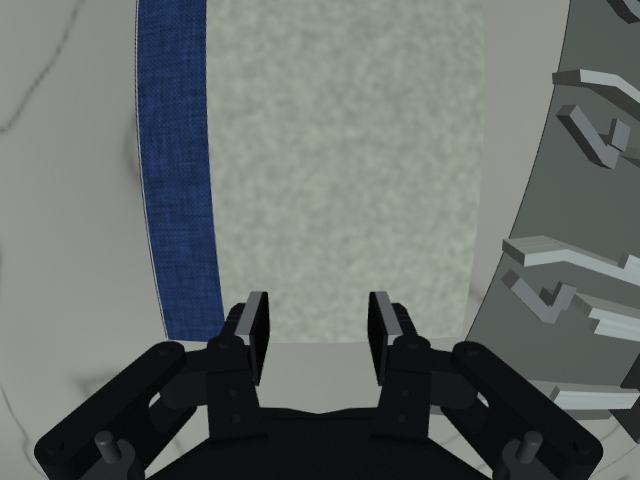

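Run:
```python
from h import *
c=ld('c','side')
for p,xy in(((325.5,266),(485,-12)),((350,279),(406,-23))):
    for z in(0,8,16,24,32,40): print(z,onz(c,'side',*p,z).round(1), np.round(proj(c,'side',(*xy,z)),1))
w=ld('e','wrist')
for q in [(168,340),(305,343),(463,337)]: print(onz(w,'wrist',*q,24).round(1))
```

```text
0 [501.1 -31.2   0. ] [325.  273.2]
8 [496.4 -26.1   8. ] [325.  271.2]
16 [491.7 -20.9  16. ] [325.  269.2]
24 [487.  -15.7  24. ] [325.1 267.2]
32 [482.2 -10.5  32. ] [325.1 265.1]
40 [477.5  -5.3  40. ] [325.1 263.1]
0 [424.5 -42.3   0. ] [350.5 287. ]
8 [420.3 -37.    8. ] [350.6 285. ]
16 [416.2 -31.8  16. ] [350.7 283. ]
24 [412.  -26.5  24. ] [350.9 281. ]
32 [407.8 -21.2  32. ] [351. 279.]
40 [403.7 -16.   40. ] [351.1 276.9]
[376.5 -87.1  24. ]
[443.  -74.5  24. ]
[518.6 -61.6  24. ]
```

```bash
python3 -c "
from h import *
snap(['side'],'e')
crop('e','side',250,170,450,330,4,'e_s')
s=ctrl.sense();print(s['eef_pos'],s['force'],s['wrist_torque'],s['joints'],s['tau'])
"
```

```text
[445.29056753 -53.74700319   1.27132953] [ 0.52139643 -0.98282886 -0.21074883] [-0.0914814   0.01139651 -0.01234964] [-3.82400993e-01  4.42904226e-01  1.94396649e+00 -2.69399489e-05
  7.50531847e-01 -5.49318797e-01] [ 9.30980444e-01 -3.82491124e+01 -1.67064607e+01  5.21916873e-02
 -7.36873364e-03  2.68039266e-01]
```

View pics/e_s.png

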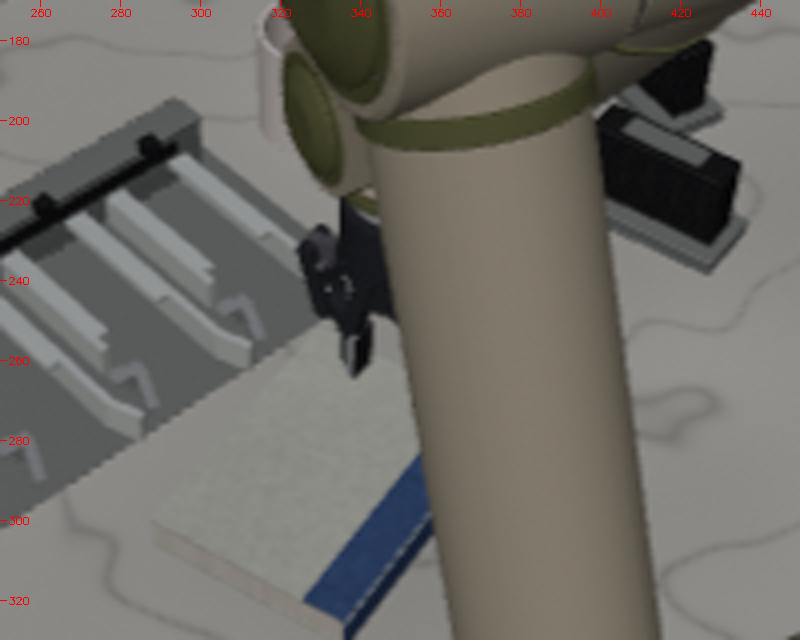

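Run:
```python
from h import *
t=ld('a','top');s=ld('a','side');w=ld('b','wrist');e=ld('e','side')
print(tri([ray(t,'top',240.2,285),ray(s,'side',288.2,300.3)]))
print(tri([ray(t,'top',248.6,348.5),ray(s,'side',336,325.5)]))
print(tri([ray(t,'top',326.2,272.3),ray(w,'wrist',463,193)]))
for z in(0,10,20,24,30,40,50): print(z,np.round(proj(e,'side',(472,-50,z)),1))
b=ld('b','wrist')
# dock features: right wall tip top z24 and plate corner
print(onz(b,'wrist',438,295,0),onz(b,'wrist',520,0,0))
T=fr(652,13,-5.2);print(T(-110,-155,0),T(-110,-92-36,24),proj(b,'wrist',T(-110,-92-36,24)),proj(b,'wrist',T(-110,-36,24)))
```

```text
(array([480.87659422, 127.28152517,  19.23017531]), [np.float64(1.2074942933002815), np.float64(1.207494293300278)])
(array([343.41920161, 103.04875121,  22.04085471]), [np.float64(0.8601743776525628), np.float64(0.8601743776526359)])
(array([513.05694119, -60.15543807,  35.17059898]), [np.float64(1.9058299535577472), np.float64(1.9058299535577612)])
0 [338.4 267.8]
10 [338.5 265.3]
20 [338.6 262.8]
24 [338.6 261.8]
30 [338.7 260.3]
40 [338.8 257.7]
50 [338.9 255.1]
[ 530.3055566  -134.48718428    0.        ] [546.82136894  78.73796868   0.        ]
[ 528.40466622 -131.39249796    0.        ] [ 530.85174589 -104.5036192    24.        ] (np.float64(462.64022837959465), np.float64(268.174632680211)) (np.float64(510.1573816509507), np.float64(123.88436987232657))
```

Emit:
move_arm(series=[[0,0,0,0,0,-2,0.5],[0,0,0,-2,0,-3,0.5],[0,0,0,-4,0,-3,0.5],[0,0,0,-6,0,-3,0.5],[0,0,0,-7,0,-3,0.5]])

```text
time_s: 4.4
eef_pos: [457.4, -125.0, 31.8]
ee_rot: [0.003, 0.646, 0.763, 0.001]
force: [0.2, -0.3, 0.3]
grip_width: 0.5
```

Emit:
move_arm(series=[[0,0,0,0,0,1.5,0.5],[0,0,0,0,0,2.3,0.5],[0,0,0,0,0,3.0,0.5],[0,0,0,0,0,3.3,0.5],[0,0,0,0,0,3.3,0.5]])

```text
time_s: 4.82
eef_pos: [457.1, -124.5, -1.8]
ee_rot: [0.002, 0.646, 0.763, 0.001]
force: [-0.6, -0.2, 0.2]
grip_width: 0.501
```

```bash
python3 -c "
from h import *
snap(['side','top','wrist'],'f')
crop('f','side',250,170,450,330,4,'f_s')
s=ctrl.sense();print(s['eef_pos'],s['force'],s['wrist_torque'],s['joints'])
"
```

```text
[ 457.79248213 -124.89947673   -0.82229508] [-0.29772832  0.12653935  1.36245954] [-0.00179236  0.03458793  0.03212454] [-5.14114723e-01  4.88048444e-01  1.87144241e+00  3.68993841e-04
  7.75846075e-01 -6.80497868e-01]
```

View pics/f_s.png

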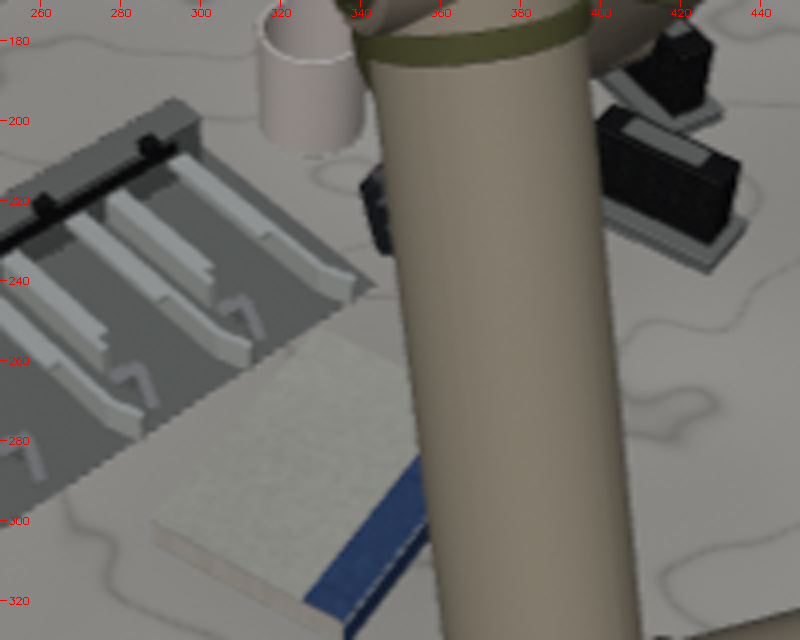

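View pics/f_wrist.png

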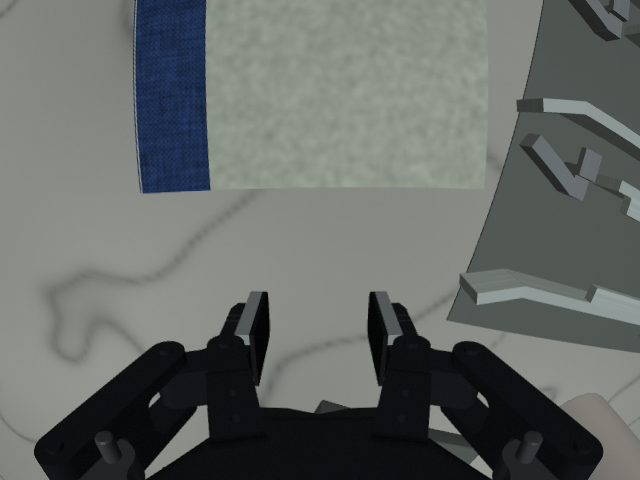

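Emit:
move_arm(series=[[0,0,0,0,0,0.4,0.5],[0,0,0,0,0,0.7,0.5],[0,0,0,0,0,0.7,0.5]])

```text
time_s: 5.22
eef_pos: [457.6, -124.7, -8.3]
ee_rot: [0.003, 0.646, 0.763, 0.001]
force: [-0.1, 0.2, -0.1]
grip_width: 0.501
```

Emit:
move_arm(series=[[0,0,0,0,0,0.3,0.5],[0,0,0,0,0,0.6,0.5],[0,0,0,0,0,0.6,0.5]])

```text
time_s: 5.47
eef_pos: [457.3, -124.6, -14.9]
ee_rot: [0.002, 0.646, 0.763, 0.001]
force: [-1.0, -0.4, 0.2]
grip_width: 0.501
```

Emit:
move_arm(series=[[0,0,0,0,0,0.2,0.5],[0,0,0,0,0,0.4,0.5],[0,0,0,0,0,0.4,0.5]])

```text
time_s: 5.72
eef_pos: [457.1, -124.5, -19.2]
ee_rot: [0.002, 0.646, 0.763, 0.0]
force: [0.2, -0.9, -0.8]
grip_width: 0.5
```

Emit:
move_arm(series=[[0,0,0,0,0,0.2,0.5],[0,0,0,0,0,0.4,0.5],[0,0,0,0,0,0.4,0.5]])

```text
time_s: 5.97
eef_pos: [456.9, -124.4, -23.6]
ee_rot: [0.002, 0.646, 0.763, 0.0]
force: [-0.4, -0.2, 0.4]
grip_width: 0.498
```

```bash
python3 -c "
from h import *
w=snap(['wrist','top'],'g')['wrist']
s=ctrl.sense();print(s['eef_pos'],s['force'],s['joints'],-w['R'].T@w['t'])
crop('g','wrist',180,250,460,440,2.8,'g_w')
crop('g','top',250,230,410,350,4.5,'g_t')
"
```

```text
[ 457.08712721 -124.48112695  -23.32727176] [ 0.46881561 -0.47696263 -0.49593491] [-5.14080109e-01  5.31985789e-01  1.88113044e+00  3.97921985e-04
  7.24693657e-01 -6.80552858e-01] [444.30314724 -48.5489899  144.15943546]
```

View pics/g_w.png

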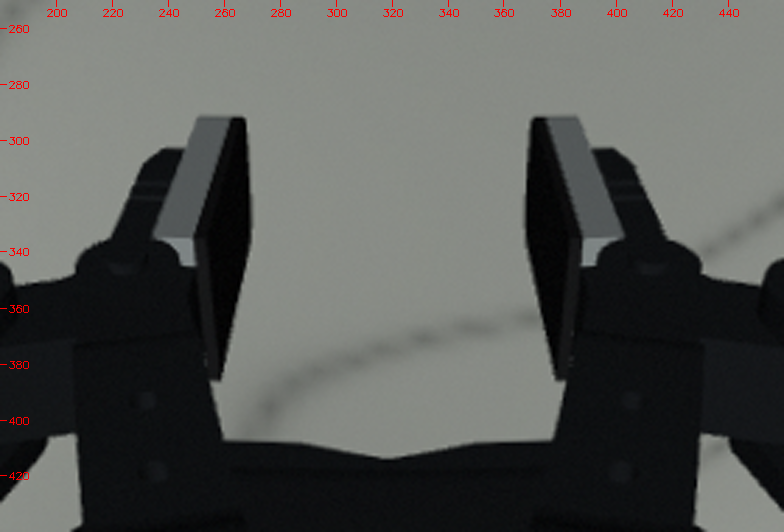

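View pics/g_t.png

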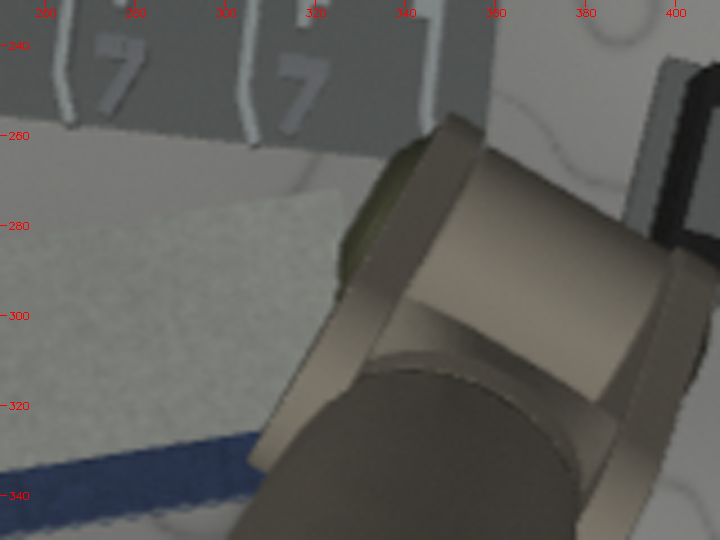

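Run:
```python
from h import *
w=ld('g','wrist')
# two tips: inner front-bottom edges
uL,uR=180+247/2.8,180+531/2.8; v=250+117/2.8
oL,dL=ray(w,'wrist',uL,v);oR,dR=ray(w,'wrist',uR,v)
for W in(42.5,):
    k=W/np.linalg.norm(dL-dR); m=oL+k*(dL+dR)/2; print(k,m)
s=ctrl.sense();print(s['eef_pos'])
print(w['R'])
```

```text
156.74341578169253 [ 455.91328952 -114.97694421    4.26852305]
[ 457.08712721 -124.48112695  -23.32727176]
[[ 0.98632365  0.16481448  0.00135777]
 [ 0.15678365 -0.94074084  0.30070844]
 [ 0.05083841 -0.29638297 -0.95371515]]
```

Emit:
move_arm(series=[[0,0,0,0,0,0.15,0.5],[0,0,0,0,0,0.25,0.5],[0,0,0,0,0,0.25,0.5]])

```text
time_s: 6.32
eef_pos: [457.0, -124.4, -26.0]
ee_rot: [0.002, 0.646, 0.763, 0.0]
force: [1.1, 0.5, -0.4]
grip_width: 0.502
```

Emit:
move_arm(series=[[0,0,0,0,0,0.15,0.5],[0,0,0,0,0,0.25,0.5],[0,0,0,0,0,0.25,0.5]])

```text
time_s: 6.57
eef_pos: [457.2, -124.5, -26.9]
ee_rot: [0.002, 0.646, 0.763, 0.0]
force: [-6.7, 2.6, 25.1]
grip_width: 0.497
```

```bash
python3 go.py 446 -105 -21 99.5; python3 go.py 446 -60 -21 99
```

```text
t 6.57 pos [ 457.2 -124.5  -26.9] yaw 99.5 q [-0.51  0.54  1.88 -0.    0.72 -0.68] F [-6.7  2.6 25.1] g 0.497
ROW [0.003, 0.002, 0.001] [2.11, -0.78, -0.6]
t 6.57 pos [ 457.2 -124.5  -26.9] yaw 99.5 q [-0.51  0.54  1.88 -0.    0.72 -0.68] F [-6.7  2.6 25.1] g 0.497
ROW [0.003, 0.002, 0.009] [6.55, -0.03, -0.61]
```

Emit:
move_arm(series=[[0,0,0,0,0,-0.6,0.5],[0,0,0,1.5,-0.8,-0.6,0.5],[0,0,0,3,-0.6,-0.6,0.5],[0,0,0,4.8,-0.3,-0.6,0.5],[0,0,0,6.5,0,-0.6,0.5]])

```text
time_s: 6.98
eef_pos: [446.5, -60.1, -20.9]
ee_rot: [0.002, 0.646, 0.763, 0.0]
force: [0.4, -2.2, 1.0]
grip_width: 0.494
```

```bash
python3 -c "
from h import *
w=snap(['wrist'],'i')['wrist']"; python3 go.py 446 25 -21 97
```

```text
t 7.03 pos [445.9 -57.6 -21.1] yaw 99.6 q [-0.39  0.49  1.95 -0.    0.7  -0.56] F [-0.9  2.1 -0.3] g 0.502
ROW [0.002, 0.002, 0.046] [8.14, 1.39, -0.02]
```

View pics/i_wrist.png

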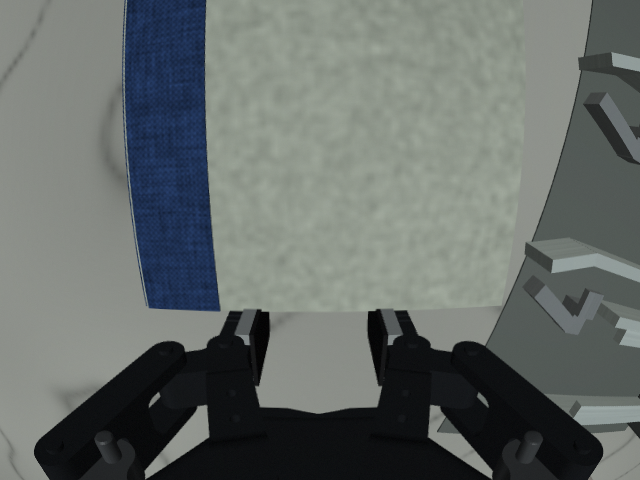

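Emit:
move_arm(series=[[0,0,0.009,1.6,0.28,0,0.5],[0,0,0.018,3.2,0.55,0,0.5],[0,0,0.027,4.9,0.84,0,0.5],[0,0,0.036,6.5,1.1,0,0.5],[0,0,0.046,8.1,1.39,0,0.5]])

```text
time_s: 7.45
eef_pos: [446.3, 24.8, -21.0]
ee_rot: [0.002, 0.663, 0.749, 0.0]
force: [0.1, -2.6, 1.0]
grip_width: 0.501
```

```bash
python3 go.py 446 110 -21 94
```

```text
t 7.45 pos [446.3  24.8 -21. ] yaw 97.0 q [-0.21  0.49  1.96 -0.    0.69 -0.33] F [ 0.1 -2.6  1. ] g 0.501
ROW [0.003, 0.002, 0.052] [8.46, 1.0, -0.01]
```

Emit:
move_arm(series=[[0,0,0.01,1.7,0.2,0,0.5],[0,0,0.02,3.4,0.4,0,0.5],[0,0,0.03,5.1,0.6,0,0.5],[0,0,0.04,6.8,0.8,0,0.5],[0,0,0.052,8.5,1.0,0,0.5]])

```text
time_s: 7.87
eef_pos: [446.3, 110.6, -21.0]
ee_rot: [0.002, 0.682, 0.731, 0.0]
force: [0.3, -1.9, 0.3]
grip_width: 0.502
```

```bash
python3 -c "
from h import *
w=snap(['wrist','top'],'j')['wrist']"; python3 go.py 446 190 -21 91
```

```text
t 7.97 pos [446.  111.5 -21.1] yaw 94.1 q [-0.01  0.51  1.92 -0.    0.71 -0.08] F [ 0.1 -1.1 -0.5] g 0.494
ROW [0.003, 0.002, 0.054] [7.83, 0.56, -0.02]
```

View pics/j_wrist.png

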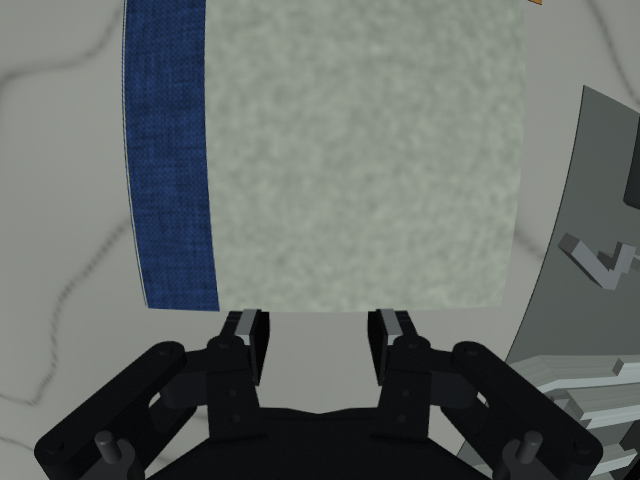

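View pics/j_top.png

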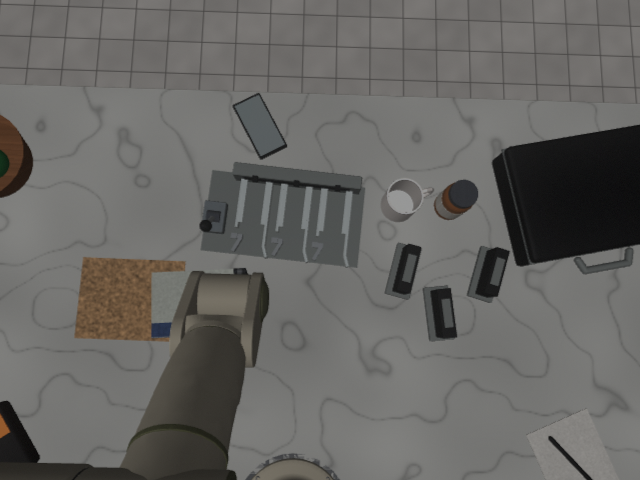

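Emit:
move_arm(series=[[0,0,0.011,1.6,0.12,0,0.5],[0,0,0.022,3.2,0.2,0,0.5],[0,0,0.033,4.8,0.3,0,0.5],[0,0,0.044,6.4,0.4,0,0.5],[0,0,0.054,7.8,0.45,0,0.5]])

```text
time_s: 8.38
eef_pos: [445.3, 189.3, -21.2]
ee_rot: [0.002, 0.701, 0.713, 0.001]
force: [0.4, -2.3, 2.1]
grip_width: 0.499
```

```bash
python3 go.py 443 257 -21 88.9
```

```text
t 8.38 pos [445.3 189.3 -21.2] yaw 91.0 q [ 0.16  0.54  1.85 -0.    0.75  0.15] F [ 0.4 -2.3  2.1] g 0.499
ROW [0.004, 0.002, 0.037] [6.77, -0.11, -0.04]
```

Emit:
move_arm(series=[[0,0,0.01,1.6,0,0,0.5],[0,0,0.02,3.2,-0.05,0,0.5],[0,0,0.03,4.7,-0.1,0,0.5],[0,0,0.037,5.9,-0.1,0,0.5],[0,0,0.037,6.7,-0.1,0,0.5]])

```text
time_s: 8.8
eef_pos: [443.6, 256.1, -21.3]
ee_rot: [0.002, 0.714, 0.7, 0.001]
force: [0.1, -2.1, 1.3]
grip_width: 0.499
```

```bash
python3 -c "
from h import *
w=snap(['wrist','top','side'],'k')['wrist']
crop('k','side',140,280,340,450,4,'k_s')"; python3 go.py 443 266 -21 88.9
```

```text
t 8.95 pos [443.3 255.8 -21.5] yaw 88.9 q [ 0.3   0.59  1.77 -0.    0.79  0.32] F [-0.4  0.3 -1. ] g 0.499
ROW [0.003, 0.002, 0.0] [1.02, -0.04, -0.05]
```

View pics/k_wrist.png

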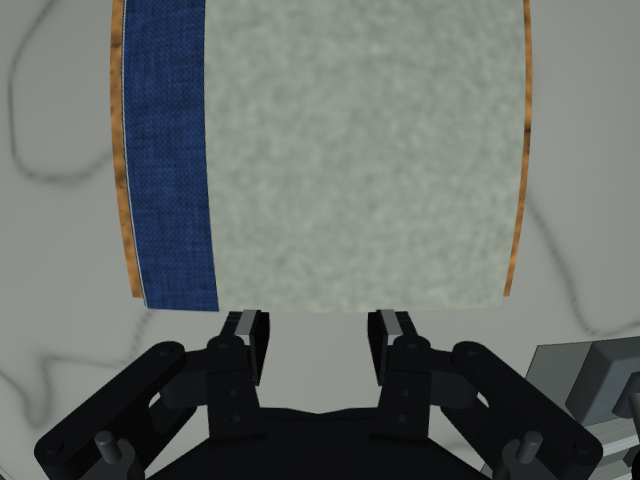

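View pics/k_s.png

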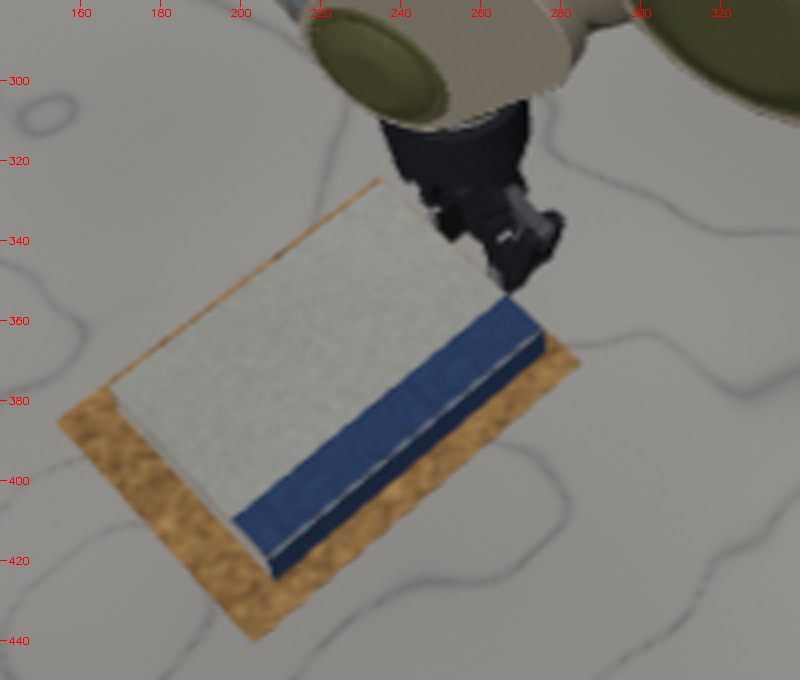

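Run:
```python
from h import *
r=(0,0,255);g=(0,255,0)
w=ld('k','wrist')
print([onz(w,'wrist',*p,24).round(1).tolist() for p in((147,307),(219,311),(503,303),(206,0),(527,0))])
print([onz(w,'wrist',*p,1).round(1).tolist() for p in((133,296),(510,295))])
G=[(boxsegs(446,362,-1.1,70,95,24),r),(boxsegs(446,362,-1.1,70,95,0),r),(boxsegs(446,373,-1.1,90,115,1),g)]
overlay('k','side',(140,280,340,450),4,G,'k1')
overlay('k','top',(60,240,220,360),4.8,G,'k2')
```

```text
[[375.1, 267.2, 24.0], [405.9, 266.3, 24.0], [519.0, 265.6, 24.0], [408.5, 379.2, 24.0], [522.4, 384.3, 24.0]]
[[355.4, 260.4, 1.0], [536.1, 256.9, 1.0]]
```

View pics/k1.png

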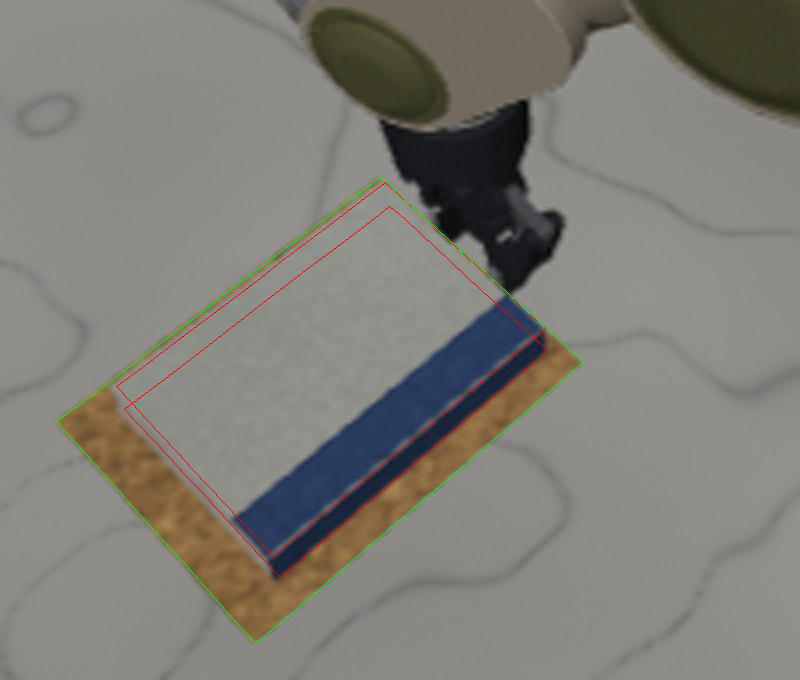

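View pics/k2.png

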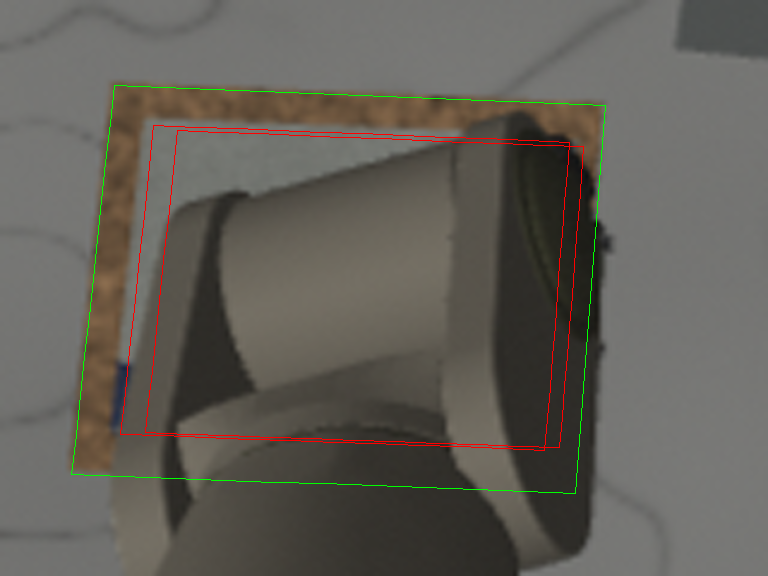

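Emit:
move_arm(series=[[0,0,0,0.3,0,0,0.5],[0,0,0,0.6,0,0,0.5],[0,0,0,0.9,0,0,0.5],[0,0,0,1.1,0,0,0.5],[0,0,0,1.1,0,0,0.5]])

```text
time_s: 9.37
eef_pos: [443.5, 267.1, -21.5]
ee_rot: [0.002, 0.714, 0.7, 0.001]
force: [-0.2, -0.7, -0.3]
grip_width: 0.501
```

```bash
python3 go.py 445 190 120 88.9
```

```text
t 9.37 pos [443.5 267.1 -21.5] yaw 88.9 q [ 0.32  0.6   1.75 -0.    0.79  0.34] F [-0.2 -0.7 -0.3] g 0.501
ROW [0.004, 0.002, 0.0] [-7.73, 0.35, -14.14]
```

Emit:
move_arm(series=[[0,0,0,-2,0,0,0.7],[0,0,0,-4,0.2,-4,0.7],[0,0,0,-6,0.3,-8,1],[0,0,0,-9,0.3,-12,1],[0,0,0,-12,0.3,-15,1]])

```text
time_s: 9.78
eef_pos: [443.9, 157.0, 119.7]
ee_rot: [0.002, 0.713, 0.701, 0.001]
force: [1.0, -1.4, 0.8]
grip_width: 0.996
```

```bash
python3 go.py 470 -120 180 -14
```

```text
t 9.78 pos [443.9 157.  119.7] yaw 89.0 q [ 0.09  0.28  1.78 -0.    1.07  0.11] F [ 1.  -1.4  0.8] g 0.996
ROW [0.005, -0.004, 1.798] [-27.66, 3.13, -5.97]
```

Emit:
move_arm(series=[[0,0,0.6,-10,1,-6,1],[0,0,0.6,-20,2,-6,1],[0,0,0.6,-27,3,-6,1],[0,0,0.6,-27.7,3.1,-6,1],[0,0,0.6,-27.7,3.1,-6,1]])

```text
time_s: 10.2
eef_pos: [461.8, -43.0, 169.0]
ee_rot: [0.002, 0.89, 0.456, 0.002]
force: [1.5, 0.2, -0.1]
grip_width: 1.0
```

```bash
python3 go.py 460 -180 180 -14
```

```text
t 10.2 pos [461.8 -43.  169. ] yaw 54.3 q [-0.35  0.21  1.73  0.    1.19  0.28] F [ 1.5  0.2 -0.1] g 1.0
ROW [0.004, -0.006, 1.191] [-11.22, 7.86, -1.07]
```

Emit:
move_arm(series=[[0,0,1.19,-11.2,7.9,-1,1],[0,0,1.19,-11.2,7.9,-1,1],[0,0,1.19,-11.2,7.9,-1,1],[0,0,1.19,-11.2,7.9,-1,1],[0,0,1.19,-11.2,7.9,-1,1]])

```text
time_s: 10.62
eef_pos: [460.3, -183.5, 179.4]
ee_rot: [0.002, 0.987, 0.158, 0.003]
force: [0.5, 0.6, 0.3]
grip_width: 1.002
```

```bash
python3 go.py 460 -200 180 -14
```

```text
t 10.62 pos [ 460.3 -183.5  179.4] yaw 18.2 q [-0.62  0.27  1.63  0.    1.24  0.63] F [0.5 0.6 0.3] g 1.002
ROW [0.002, -0.006, 0.562] [-0.54, 1.56, -0.06]
```

Emit:
move_arm(series=[[0,0,0.562,0,0.6,0,1],[0,0,0.562,0,0.6,0,1],[0,0,0.562,0,0.6,0,1],[0,0,0.562,0,0.6,0,1],[0,0,0.562,0,0.6,0,1]])

```text
time_s: 11.03
eef_pos: [462.2, -189.2, 179.4]
ee_rot: [0.001, 0.992, -0.125, 0.003]
force: [-0.0, -0.4, 0.6]
grip_width: 0.999
```

```bash
python3 -c "
from h import *
snap(['wrist','top','side'],'l')"; python3 go.py 520 -238 150 -14
```

```text
t 11.18 pos [ 462.2 -189.1  179.5] yaw -13.9 q [-0.62  0.28  1.62  0.    1.24  1.19] F [-0.4  0.3 -0.2] g 0.999
ROW [0.001, -0.007, 0.003] [6.76, 3.36, 3.0]
```

View pics/l_wrist.png

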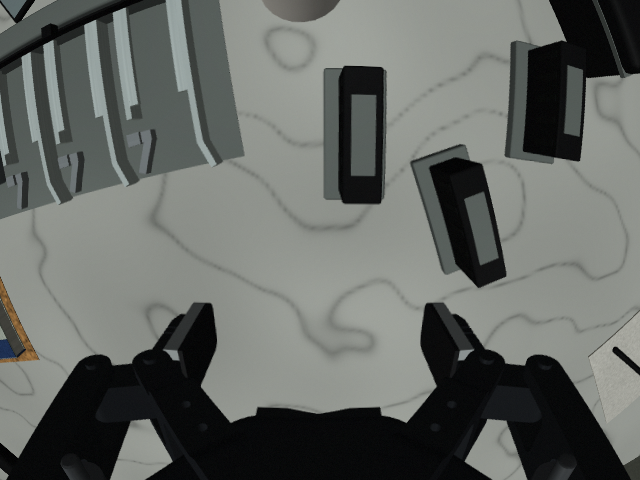

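View pics/l_top.png

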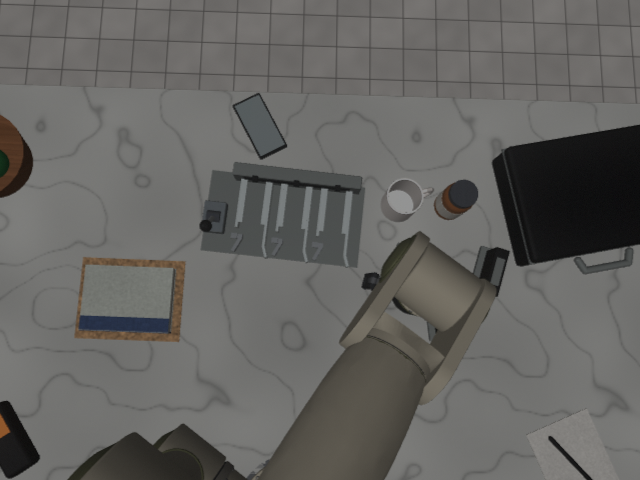

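View pics/l_side.png

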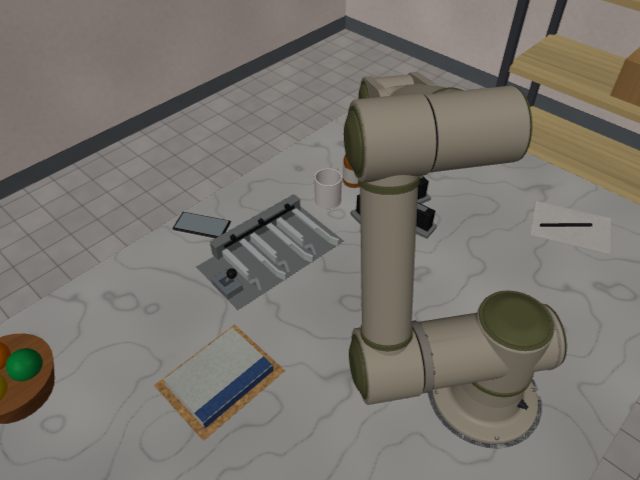

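Run:
```python
from h import *
r=(0,0,255);g=(0,255,0);y=(0,255,255)
G=[(boxsegs(446.5,374,-1.1,70,95,24),r),(boxsegs(446.5,373,-1.1,90,115,1),g)]
overlay('l','top',(60,240,200,350),5.5,G,'l2')
overlay('l','side',(140,310,300,450),4,G,'l1')
C=[(cartsegs(520.5,-238.5,-14),g),(cartsegs(428.7,-318,6.5),r),(cartsegs(517,-429,-16.5),y),(docksegs(652,13,-5.2),r)]
overlay('l','wrist',(0,0,640,300),1.24,C,'l3')
```

```text
(no output)
```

View pics/l2.png

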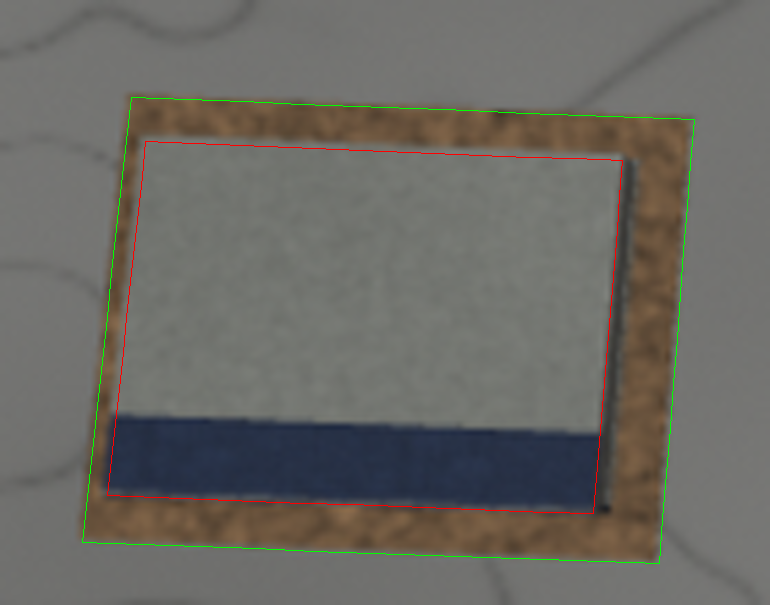

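View pics/l1.png

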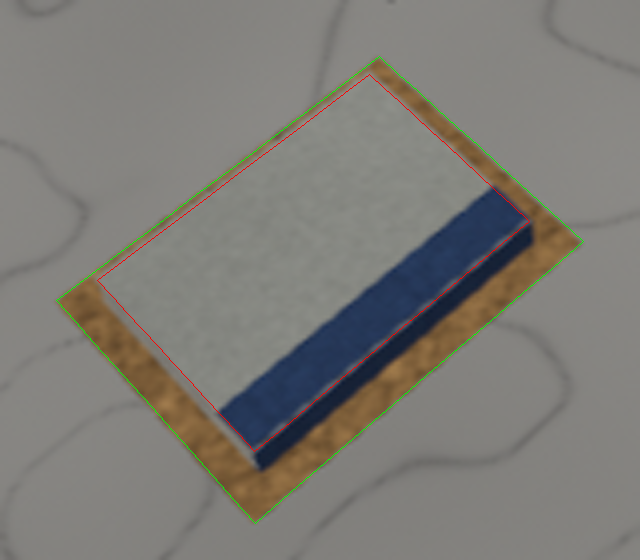

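View pics/l3.png

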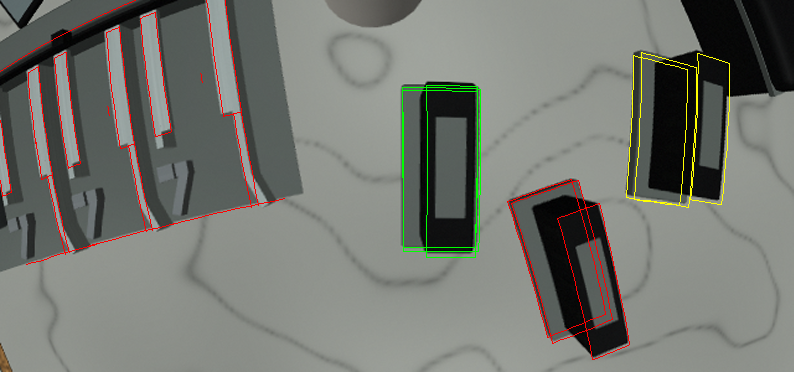

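Emit:
move_arm(series=[[0,0,0,3,1.7,0,1],[0,0,0,6,3.4,0,1],[0,0,0,6.85,3.4,3,1],[0,0,0,6.85,3.4,6,1],[0,0,0,6.85,3.4,7,1]])

```text
time_s: 11.6
eef_pos: [519.6, -237.8, 105.7]
ee_rot: [-0.001, 0.993, -0.119, 0.001]
force: [0.6, 0.9, -0.4]
grip_width: 1.006
```

```bash
python3 -c "
from h import *
snap(['wrist'],'m')"; python3 go.py 521.5 -238 12 -14
```

```text
t 11.65 pos [ 519.3 -237.5  105.8] yaw -13.7 q [-0.64  0.51  1.49  0.    1.15  1.17] F [ 0.   0.5 -1.1] g 0.998
ROW [-0.002, -0.0, 0.004] [0.22, 0.02, 9.38]
```

View pics/m_wrist.png

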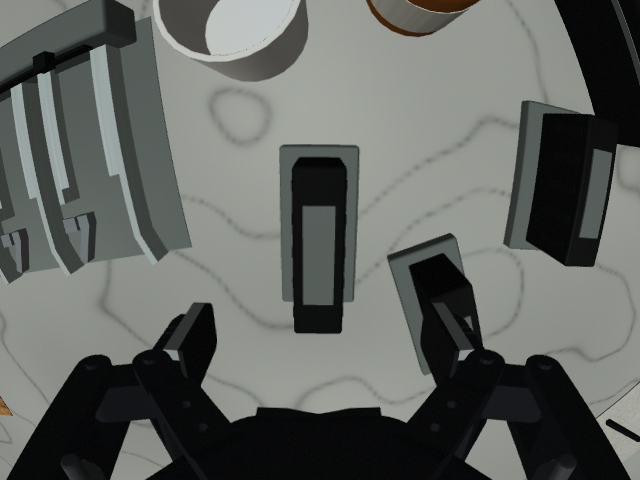

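Emit:
move_arm(series=[[0,0,0,0.2,0,2,0.75],[0,0,0,0.2,0,4.5,0.75],[0,0,0,0.2,0,7,0.75],[0,0,0,0.2,0,9,0.75],[0,0,0,0.2,0,9.4,0.75]])

```text
time_s: 12.07
eef_pos: [520.4, -237.0, 10.3]
ee_rot: [-0.002, 0.993, -0.119, -0.001]
force: [-1.1, -0.5, 0.5]
grip_width: 0.75
```

```bash
python3 -c "
from h import *
snap(['wrist','side'],'n')
crop('n','side',300,130,440,250,5.5,'n_s')"; python3 go.py 521.5 -238 12 -14
```

```text
t 12.17 pos [ 521.6 -237.9   12.7] yaw -13.7 q [-0.63  0.63  1.55  0.    0.95  1.17] F [0.6 0.2 1. ] g 0.749
ROW [-0.002, -0.0, 0.005] [-0.0, 0.02, 0.07]
```

View pics/n_wrist.png

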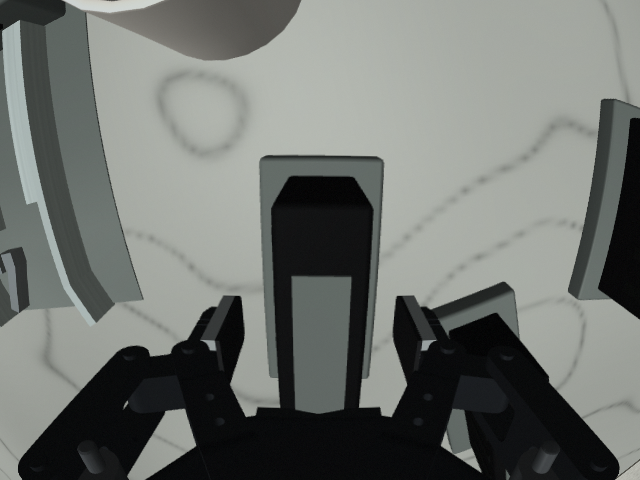

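View pics/n_s.png

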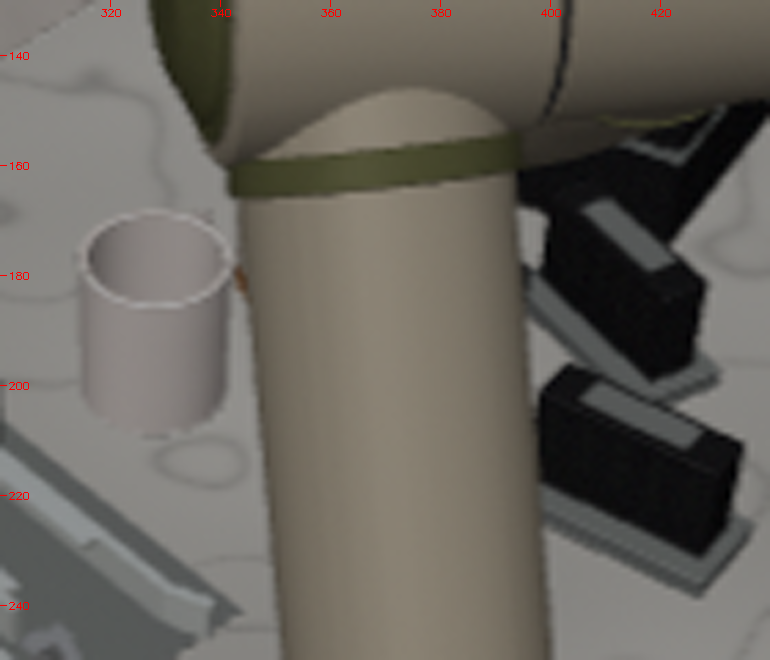

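Emit:
move_arm(series=[[0,0,0,0,0,0.4,0.75],[0,0,0,0,0,0.4,0.3],[0,0,0,0,0,0.4,0.2],[0,0,0,0,0,0.4,0.2],[0,0,0,0,0,0.4,0.2]], grip_force=60)

```text
time_s: 12.58
eef_pos: [522.1, -238.2, 9.8]
ee_rot: [-0.001, 0.993, -0.119, 0.001]
force: [-0.5, 0.5, 7.1]
grip_width: 0.34
```

Emit:
move_arm(series=[[0,0,0,0,0,0,0.2],[0,0,0,0,0,0,0.2],[0,0,0,0,0,0,0.2]])

```text
time_s: 12.83
eef_pos: [522.1, -238.2, 9.8]
ee_rot: [-0.001, 0.993, -0.119, 0.001]
force: [-1.5, 0.8, -0.1]
grip_width: 0.339
```

```bash
python3 -c "
from h import *
snap(['wrist'],'o')"; python3 go.py 521.5 -238 12 -14
```

```text
t 12.88 pos [ 522.  -238.2    9.8] yaw -13.7 q [-0.63  0.64  1.56  0.    0.95  1.17] F [-0.8  0.8  0.8] g 0.342
ROW [-0.002, -0.002, 0.006] [-0.06, -0.01, -0.22]
```

View pics/o_wrist.png

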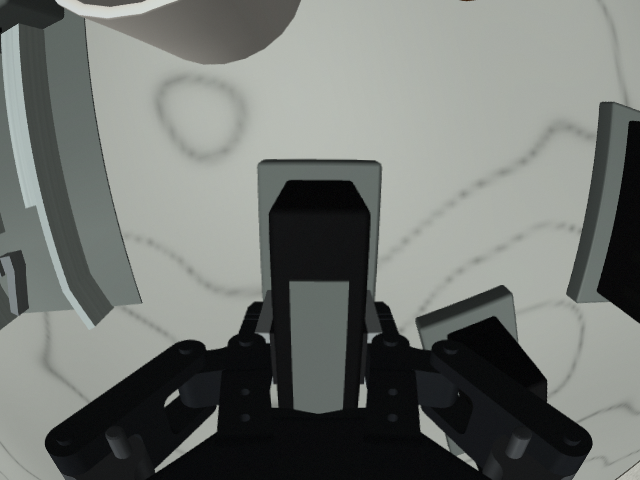

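Emit:
move_arm(series=[[0,0,0,0,0,-0.6,0.2],[0,0,0,-2,-2.1,-0.6,0.2],[0,0,-0.03,-4.5,-4.8,-0.6,0.2],[0,0,-0.06,-7.2,-7.8,-0.6,0.2],[0,0,-0.09,-10,-10.7,-0.6,0.2]])

```text
time_s: 13.3
eef_pos: [449.0, -109.3, 15.8]
ee_rot: [-0.001, 0.997, -0.074, 0.001]
force: [1.1, 1.1, -2.5]
grip_width: 0.343
```

```bash
python3 go.py 460 50 15.5 -5.2
```

```text
t 13.3 pos [ 449.  -109.3   15.8] yaw -8.5 q [-0.49  0.44  1.89  0.    0.81  1.22] F [ 1.1  1.1 -2.5] g 0.343
ROW [-0.001, -0.002, -0.057] [-1.27, -15.92, 0.06]
```

Emit:
move_arm(series=[[0,0,-0.015,-0.3,-3.2,0,0.2],[0,0,-0.03,-0.5,-6.4,0,0.2],[0,0,-0.045,-0.8,-9.6,0,0.2],[0,0,-0.057,-1.0,-12.8,0,0.2],[0,0,-0.057,-1.3,-15.9,0,0.2]])

```text
time_s: 13.72
eef_pos: [459.6, 51.5, 16.4]
ee_rot: [-0.001, 0.999, -0.045, 0.001]
force: [0.5, 0.3, -3.1]
grip_width: 0.344
```

```bash
python3 go.py 483 120.5 15.5 -5.2
```

```text
t 13.72 pos [459.6  51.5  16.4] yaw -5.2 q [-0.14  0.44  1.89  0.    0.81  1.52] F [ 0.5  0.3 -3.1] g 0.344
ROW [-0.001, -0.002, 0.0] [1.71, -7.08, 0.1]
```

Emit:
move_arm(series=[[0,0,0,0.6,-2.5,0,0.2],[0,0,0,1.2,-5,0,0.2],[0,0,0,1.7,-7.1,0,0.2],[0,0,0,1.7,-7.1,0.1,0.2],[0,0,0,1.7,-7.1,0.1,0.2]])

```text
time_s: 14.13
eef_pos: [482.7, 121.4, 15.4]
ee_rot: [-0.001, 0.999, -0.044, 0.001]
force: [-0.6, 0.3, -2.6]
grip_width: 0.344
```

```bash
python3 -c "
from h import *
snap(['wrist','top','side'],'p')"; python3 go.py 486 120.5 10 -5.2
```

```text
t 14.28 pos [482.7 120.   15.5] yaw -5.2 q [0.01 0.5  1.79 0.   0.85 1.67] F [-0.6 -0.7 -2.8] g 0.343
ROW [-0.001, -0.002, -0.001] [0.33, -0.08, 0.55]
```

View pics/p_wrist.png

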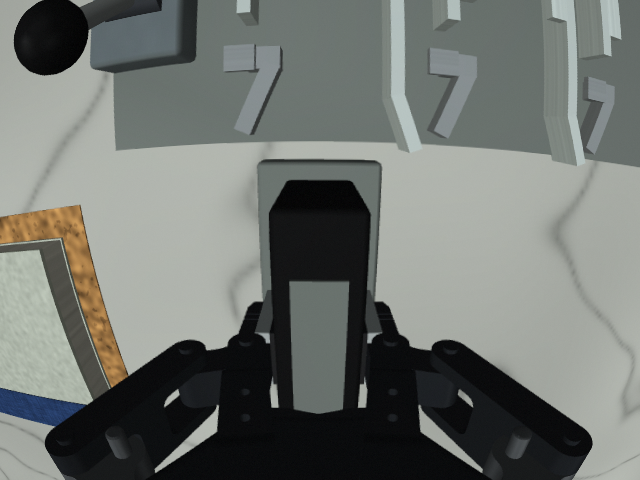

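View pics/p_side.png

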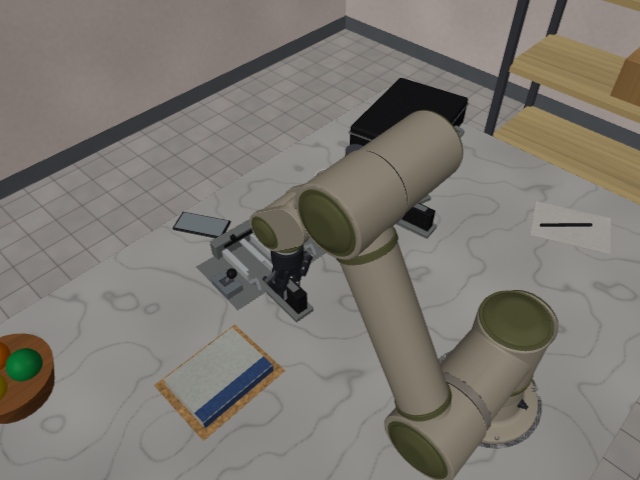

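Run:
```python
from h import *
w=ld('p','wrist')
x,y=ctrl.sense()['eef_pos'][:2];yaw=np.radians(-5.2)
def lat(p,z):
    X=onz(w,'wrist',*p,z);d=X[:2]-[x,y];return np.round([d@[np.cos(yaw),np.sin(yaw)],d@[-np.sin(yaw),np.cos(yaw)]],1)
print('foot front',lat((259,163),14+5),lat((380,163),14+5))
print('block',lat((271,212),74+5),lat((370,212),79))
print('wall inner top',lat((384,10),24),lat((388,90),24),'wall inner mid bay right wall of bay1? ',lat((545,30),24))
print('wall outer top',lat((404,10),24),lat((406,90),24))
print('left lip',lat((258,18),24),lat((236,15),24))
crop('p','wrist',200,0,460,190,3,'p_w')
```

```text
foot front [60.3 28.2] [ 60.4 -25.7]
block [51.9 15.4] [ 52.  -13.3]
wall inner top [129.1 -26.2] [ 92.8 -27.8] wall inner mid bay right wall of bay1?  [ 131.9 -107.1]
wall outer top [129.8 -35. ] [ 93.3 -35.7]
left lip [125.   27.5] [127.2  37.2]
```

View pics/p_w.png

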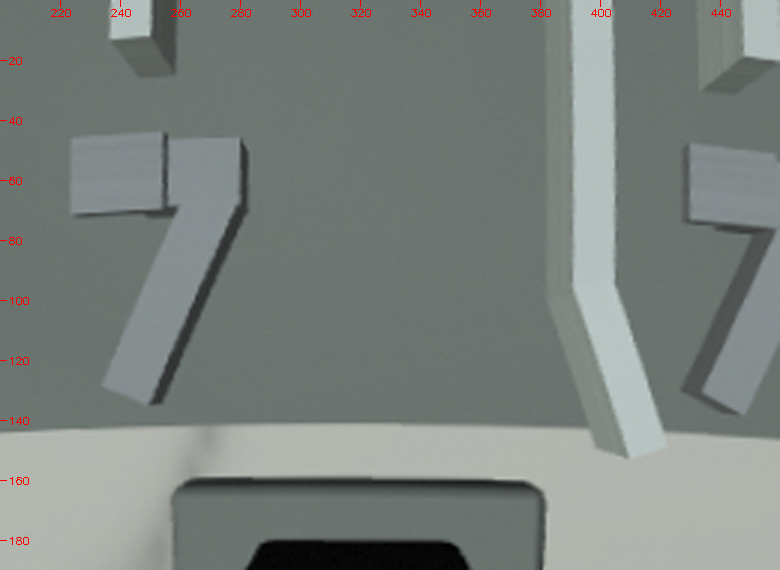

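Run:
```python
from h import *
w=ld('p','wrist')
x,y=482.7,120.0;yaw=np.radians(-5.2)
def lat(u,v,z):
    X=onz(w,'wrist',200+u/3,v/3,z);d=X[:2]-[x,y];return np.round([d@[np.cos(yaw),np.sin(yaw)],d@[-np.sin(yaw),np.cos(yaw)]],1)
print('wall in top',lat(571,30,24),lat(571,280,24),'bot',lat(547,30,0),lat(550,290,0))
print('left stub top in',lat(152,39,24),'bot',lat(176,73,0))
print('catch tooth top in',lat(243,138,14),lat(240,205,14),'lead end',lat(150,403,14))
print('foot front corners',lat(172,483,19),lat(543,483,19))
```

```text
wall in top [129.3 -29. ] [ 91.4 -28.8] bot [136.9 -29.6] [ 91.8 -29.9]
left stub top in [127.6  30.7] bot [128.9  31. ]
catch tooth top in [113.8  18.5] [103.2  18.9] lead end [73.2 32.8]
foot front corners [61.2 28.9] [ 61.3 -26.2]
```

Emit:
move_arm(series=[[0,0,0,0,0,0.5,0.2],[0,0,0,2,0,0.5,0.2],[0,0,0,4,0,0.5,0.2],[0,0,0,6,0,0.5,0.2],[0,0,0,8,0,0.5,0.2]])

```text
time_s: 14.7
eef_pos: [561.9, 111.5, 10.2]
ee_rot: [-0.0, 0.999, -0.046, -0.001]
force: [-6.1, -0.3, 1.5]
grip_width: 0.347
```

```bash
python3 -c "
from h import *
snap(['wrist'],'q')"; python3 go.py 656.5 104.5 10.5 -5.2
```

```text
t 14.75 pos [565.3 111.2  10.4] yaw -5.4 q [-0.01  0.64  1.55  0.    0.95  1.65] F [ 3.8 -0.5 -5.2] g 0.342
ROW [-0.002, -0.003, -0.003] [9.14, -0.19, 0.01]
```

View pics/q_wrist.png

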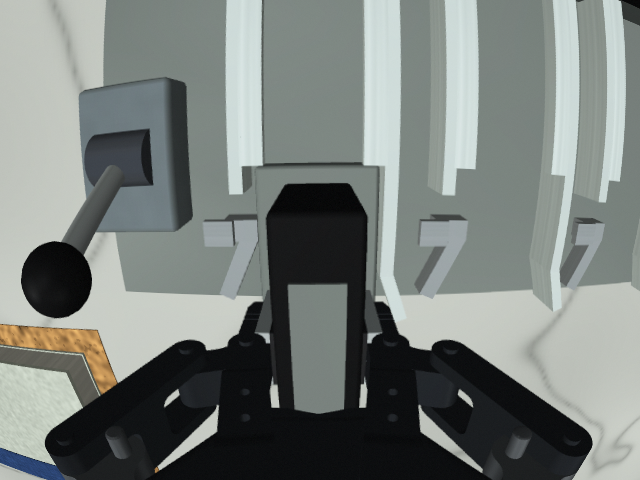

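Emit:
move_arm(series=[[0,0,0,2,0,0,0.2],[0,0,0,4,0,0,0.2],[0,0,0,6,0,0,0.2],[0,0,0,7.5,0,0,0.2],[0,0,0,8.5,0,0,0.2]])

```text
time_s: 15.17
eef_pos: [648.9, 103.8, 10.1]
ee_rot: [-0.002, 0.999, -0.048, -0.001]
force: [-9.1, 4.9, 4.3]
grip_width: 0.346
```

Emit:
move_arm(series=[[0,0,0,0.3,0,0,0.2],[0,0,0,0.6,0,0,0.2],[0,0,0,0.9,0,0,0.2],[0,0,0,1.0,0,0,0.2]])

```text
time_s: 15.5
eef_pos: [658.1, 102.9, 10.1]
ee_rot: [-0.002, 0.999, -0.048, -0.001]
force: [-2.0, 3.4, 1.8]
grip_width: 0.344
```

```bash
python3 -c "
from h import *
snap(['wrist'],'r')"; python3 go.py 656.5 104.5 10.5 -5.2
```

```text
t 15.55 pos [658.3 102.9  10.1] yaw -5.5 q [-0.02  0.81  1.22  0.    1.11  1.64] F [-3.4  3.6  2.5] g 0.344
ROW [-0.004, 0.003, -0.005] [-0.2, -0.14, -0.04]
```

View pics/r_wrist.png

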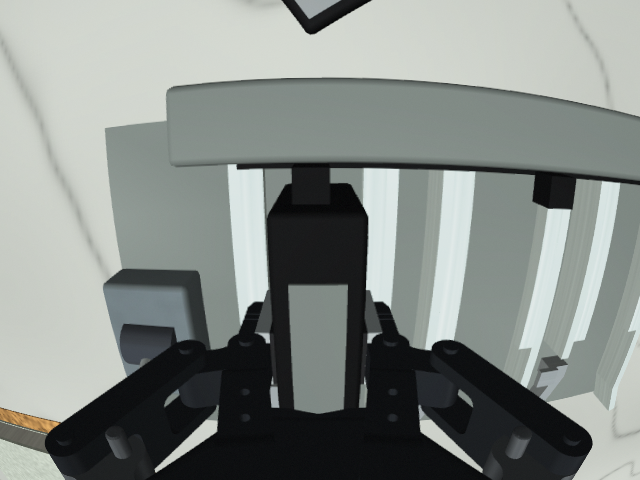

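Emit:
move_arm(series=[[0,0,0,0.15,0,0,0.2],[0,0,0,0.3,0,0,0.2],[0,0,0,0.3,0,0,0.2]])

```text
time_s: 15.8
eef_pos: [661.3, 102.6, 10.1]
ee_rot: [-0.002, 0.999, -0.048, -0.001]
force: [-2.5, 3.5, 2.7]
grip_width: 0.345
```

```bash
python3 -c "
from h import *
snap(['top','side'],'s')
crop('s','side',190,190,340,320,5,'s_s')
crop('s','top',190,150,370,280,4.4,'s_t')"; python3 go.py 656.5 104.5 10.5 -5.2
```

```text
t 15.9 pos [661.3 102.6  10.1] yaw -5.5 q [-0.02  0.82  1.21  0.01  1.11  1.64] F [-2.2  2.7  1.7] g 0.344
ROW [-0.004, 0.003, -0.006] [-0.5, -0.14, -0.04]
```

View pics/s_s.png

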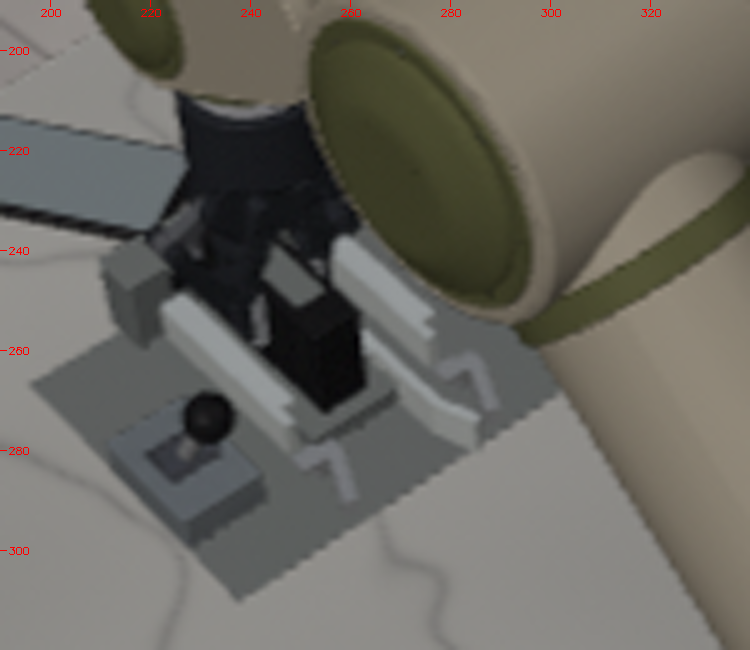

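View pics/s_t.png

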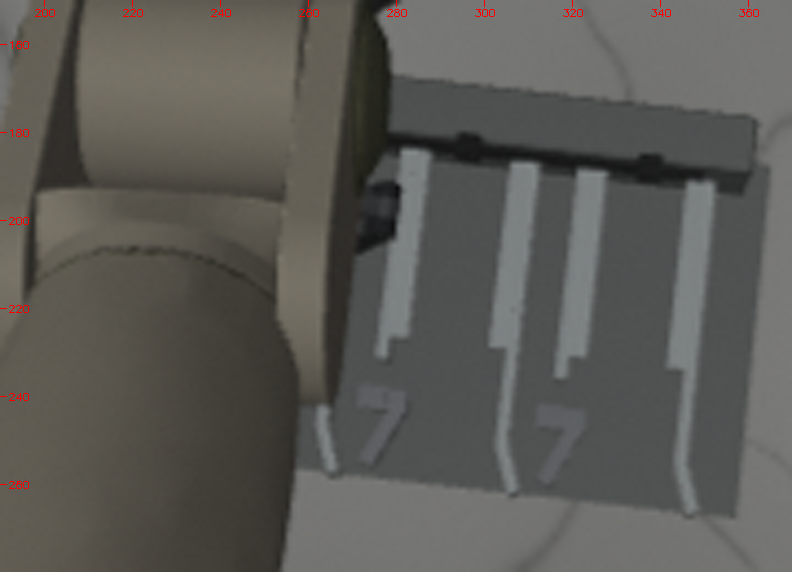

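Emit:
move_arm(series=[[0,0,0,0,0,0,0.7],[0,0,0,0,0,0,0.7],[0,0,0,0,0,-2,0.7],[0,0,0,0,0,-5,0.7],[0,0,0,0,0,-9,0.7]])

```text
time_s: 16.32
eef_pos: [660.3, 101.6, 98.6]
ee_rot: [-0.002, 0.999, -0.048, -0.004]
force: [0.1, -0.4, 0.5]
grip_width: 0.702
```

```bash
python3 -c "
from h import *
snap(['wrist'],'t')"; python3 go.py 430 -200 150 6.5
```

```text
t 16.37 pos [664.5 101.7 109.6] yaw -5.5 q [-0.02  0.71  1.13  0.    1.29  1.64] F [ 2.1 -1.2  8.4] g 0.7
ROW [-0.004, -0.009, -0.21] [-20.41, 32.26, -4.36]
```

View pics/t_wrist.png

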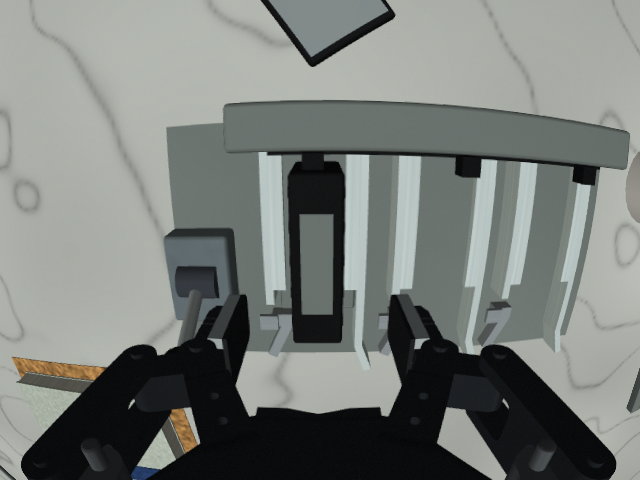

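Emit:
move_arm(series=[[0,0,-0.21,-20.4,32.3,-4.4,0.75],[0,0,-0.21,-20.4,32.3,-4.4,0.75],[0,0,-0.21,-20.4,32.3,-4.4,0.75],[0,0,-0.21,-20.4,32.3,-4.4,0.75],[0,0,-0.21,-20.4,32.3,-4.4,0.75]])

```text
time_s: 16.78
eef_pos: [534.7, -63.5, 127.7]
ee_rot: [-0.001, 0.998, 0.057, 0.005]
force: [0.3, -2.4, -0.2]
grip_width: 0.75
```

```bash
python3 go.py 420 -290 130 6.5
```

```text
t 16.78 pos [534.7 -63.5 127.7] yaw 6.5 q [-0.34  0.41  1.58  0.01  1.15  1.12] F [ 0.3 -2.4 -0.2] g 0.75
ROW [-0.001, -0.01, 0.001] [-13.98, 21.2, -0.4]
```

Emit:
move_arm(series=[[0,0,0,-14,21.2,-0.4,0.75],[0,0,0,-14,21.2,-0.4,0.75],[0,0,0,-14,21.2,-0.4,0.75],[0,0,0,-14,21.2,-0.4,0.75],[0,0,0,-14,21.2,-0.4,0.75]])

```text
time_s: 17.2
eef_pos: [440.2, -249.6, 129.8]
ee_rot: [-0.0, 0.998, 0.057, 0.005]
force: [0.1, -0.4, -0.0]
grip_width: 0.751
```

```bash
python3 -c "
from h import *
snap(['wrist','top','side'],'u')
r=(0,0,255);g=(0,255,0);y=(0,255,255)
C=[(cartsegs(428.7,-318,6.5),r),(cartsegs(517,-429,-16.5),y)]
overlay('u','wrist',(200,0,640,400),1.5,C,'u3')"; python3 go.py 428.7 -318 130 6.5
```

```text
t 17.35 pos [ 440.4 -250.2  129.6] yaw 6.3 q [-0.75  0.34  1.67  0.01  1.12  0.7 ] F [ 0.5 -0.2 -0.6] g 0.755
ROW [0.0, -0.011, -0.004] [-1.9, 6.61, -0.06]
```

View pics/u3.png

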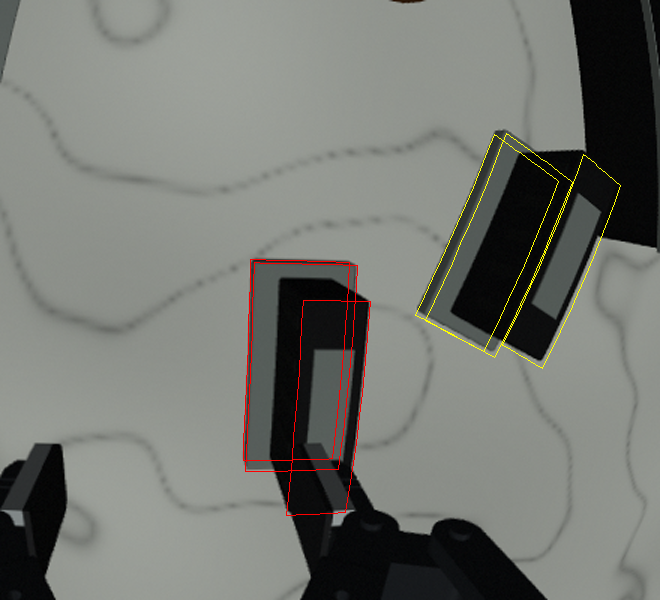

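View pics/u_top.png

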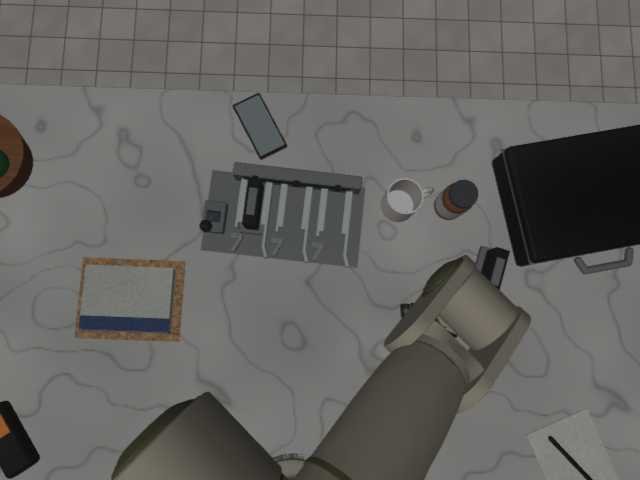

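Emit:
move_arm(series=[[0,0,0,-1,3,0,0.75],[0,0,0,-1.9,6,0,0.75],[0,0,0,-1.9,6.6,1.5,0.75],[0,0,0,-1.9,6.6,3,0.75],[0,0,0,-1.9,6.6,3,0.75]])

```text
time_s: 17.77
eef_pos: [428.4, -316.7, 96.9]
ee_rot: [-0.002, 0.998, 0.055, 0.004]
force: [-0.6, 0.8, -0.8]
grip_width: 0.753
```

```bash
python3 -c "
from h import *
snap(['wrist'],'v')"; python3 go.py 428.7 -318 8 6.5
```

```text
t 17.82 pos [ 428.9 -316.8   98.4] yaw 6.3 q [-0.86  0.44  1.62  0.01  1.08  0.6 ] F [0.6 0.  0.8] g 0.755
ROW [-0.002, -0.009, -0.003] [-0.12, 0.13, 9.04]
```

View pics/v_wrist.png

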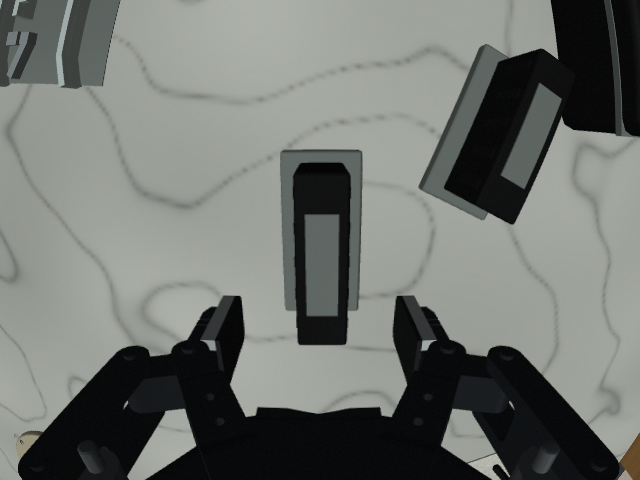

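Emit:
move_arm(series=[[0,-0.009,0,-0.1,0.1,2.5,0.75],[0,-0.009,0,-0.1,0.1,5,0.75],[0,-0.009,0,-0.1,0.1,7.5,0.75],[0,-0.009,0,-0.1,0.1,9,0.75],[0,-0.009,0,-0.1,0.1,9,0.75]])

```text
time_s: 18.23
eef_pos: [428.4, -315.9, 6.6]
ee_rot: [-0.003, 0.998, 0.056, -0.001]
force: [-0.2, 0.9, -0.6]
grip_width: 0.75
```

Emit:
move_arm(series=[[0,0,0,0,0,0,0.2],[0,0,0,0,0,0,0.2],[0,0,0,0,0,0,0.2],[0,0,0,0,0,0,0.2],[0,0,0,0,0,0,0.2]], grip_force=60)

```text
time_s: 18.65
eef_pos: [429.4, -316.7, 8.3]
ee_rot: [-0.001, 0.998, 0.056, -0.0]
force: [0.5, 2.0, 7.7]
grip_width: 0.344
```

```bash
python3 -c "
from h import *
snap(['wrist'],'w')"; python3 go.py 440 -130 14 -5.2
```

```text
t 18.7 pos [ 429.4 -316.7    8.4] yaw 6.4 q [-0.86  0.57  1.68  0.    0.89  0.6 ] F [1.1 1.7 7. ] g 0.344
ROW [-0.002, 0.0, 0.203] [3.15, -18.44, -0.52]
```

View pics/w_wrist.png

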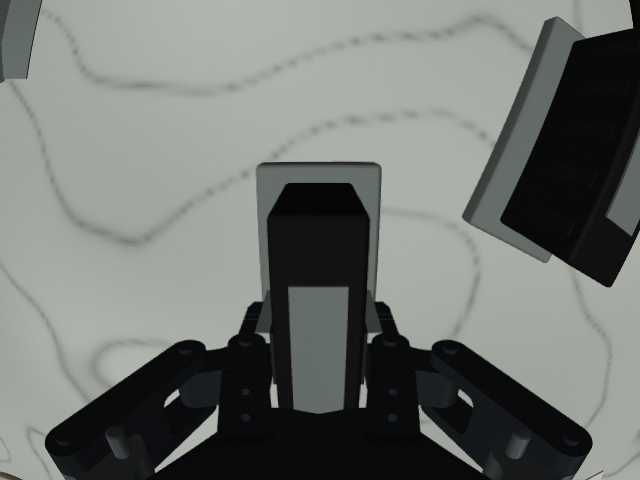

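Emit:
move_arm(series=[[0,0,0,0,0,-0.6,0.2],[0,0,0.05,0.7,-4,-0.6,0.2],[0,0,0.1,1.4,-8,-0.6,0.2],[0,0,0.15,2.1,-12,-0.6,0.2],[0,0,0.203,3.1,-16,-0.6,0.2]])

```text
time_s: 19.12
eef_pos: [441.5, -152.5, 15.1]
ee_rot: [-0.001, 0.999, -0.047, -0.0]
force: [1.0, -0.6, -3.9]
grip_width: 0.346
```

```bash
python3 go.py 458 -10 14.5 -5.2
```

```text
t 19.12 pos [ 441.5 -152.5   15.1] yaw -5.4 q [-0.59  0.45  1.88  0.    0.82  1.08] F [ 1.  -0.6 -3.9] g 0.346
ROW [-0.003, 0.001, -0.004] [0.3, -14.34, 0.1]
```

Emit:
move_arm(series=[[0,0,0,0.1,-3.5,0,0.2],[0,0,0,0.2,-7,0,0.2],[0,0,0,0.3,-10.5,0,0.2],[0,0,0,0.3,-14.3,0,0.2],[0,0,0,1.5,-18,0,0.2]])

```text
time_s: 19.53
eef_pos: [471.7, 27.4, 15.9]
ee_rot: [-0.001, 0.999, -0.047, -0.002]
force: [0.8, -1.1, -3.8]
grip_width: 0.34
```

```bash
python3 go.py 474.5 29 14.5 -5.2
```

```text
t 19.53 pos [471.7  27.4  15.9] yaw -5.4 q [-0.19  0.46  1.86  0.    0.83  1.47] F [ 0.8 -1.1 -3.8] g 0.34
ROW [-0.003, 0.003, -0.004] [0.26, -0.19, 0.14]
```

Emit:
move_arm(series=[[0,0.003,-0.004,0.2,-0.2,0,0.2],[0,0.003,-0.004,0.2,-0.2,0,0.2]])

```text
time_s: 19.7
eef_pos: [474.1, 30.9, 16.4]
ee_rot: [-0.001, 0.999, -0.043, 0.0]
force: [0.3, -1.0, -4.0]
grip_width: 0.336
```

```bash
python3 -c "
from h import *
snap(['wrist'],'x')
crop('x','wrist',200,0,460,190,3,'x_w')"; python3 go.py 474.5 29 9 -5.2
```

```text
t 19.75 pos [473.8  29.6  16.2] yaw -5.1 q [-0.19  0.46  1.86  0.    0.83  1.47] F [ 0.1 -0.6 -3.7] g 0.34
ROW [-0.002, 0.0, 0.002] [0.08, 0.06, 0.72]
```

View pics/x_w.png

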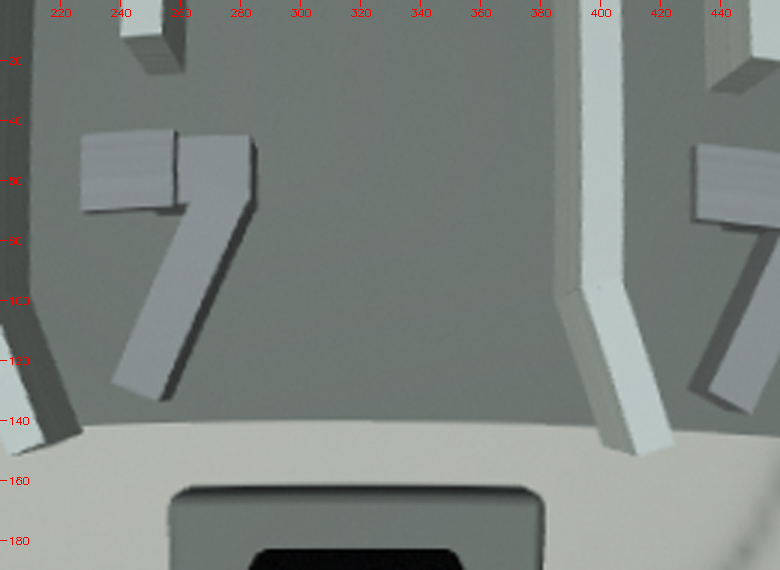

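Emit:
move_arm(series=[[0,0,0.002,0,0.15,0.4,0.2],[0,0,0.002,0.5,0.15,0.7,0.2],[0,0,0.002,2.5,0.15,0.7,0.2],[0,0,0.002,4.7,0.15,0.7,0.2],[0,0,0.002,7,0.15,0.7,0.2]])

```text
time_s: 20.17
eef_pos: [542.1, 20.9, 8.6]
ee_rot: [-0.001, 0.999, -0.046, -0.003]
force: [-5.3, 0.7, -2.0]
grip_width: 0.348
```

```bash
python3 -c "
from h import *
snap(['wrist'],'y')"; python3 go.py 648 13 9 -5.2
```

```text
t 20.22 pos [546.5  20.5   8.9] yaw -5.4 q [-0.18  0.59  1.64  0.    0.91  1.48] F [ 2.6  3.1 -7.6] g 0.338
ROW [-0.003, 0.0, -0.003] [10.17, -0.2, -0.01]
```

View pics/y_wrist.png

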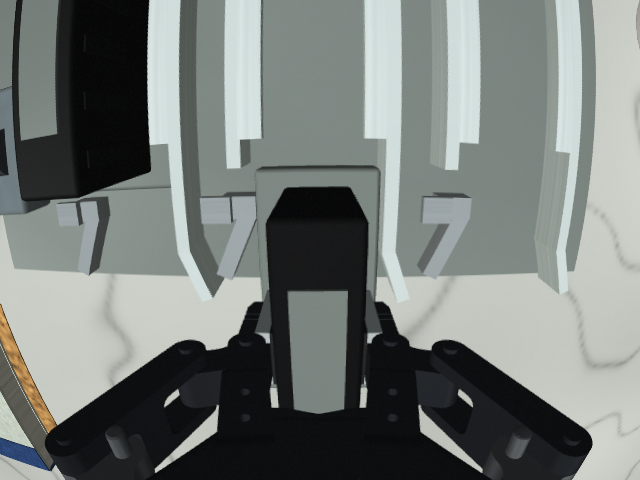

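Emit:
move_arm(series=[[0,0,0,2,0,0,0.2],[0,0,0,4,0,0,0.2],[0,0,0,6,0,0,0.2],[0,0,0,8,0,0,0.2],[0,0,0,9.4,0,0,0.2]])

```text
time_s: 20.63
eef_pos: [639.0, 12.3, 8.5]
ee_rot: [-0.003, 0.999, -0.047, -0.003]
force: [-12.1, 8.6, 8.4]
grip_width: 0.343
```

Emit:
move_arm(series=[[0,0,0,0.3,0,0,0.2],[0,0,0,0.6,0,0,0.2],[0,0,0,0.9,0,0,0.2],[0,0,0,1.1,0,0,0.2],[0,0,0,1.1,0,0,0.2]])

```text
time_s: 21.05
eef_pos: [648.7, 11.4, 8.7]
ee_rot: [-0.004, 0.999, -0.048, -0.004]
force: [-8.7, 6.9, 7.2]
grip_width: 0.347
```

```bash
python3 -c "
from h import *
snap(['wrist','side'],'z')
crop('z','side',190,190,340,320,5,'z_s')"; python3 go.py 648 13 9 -5.2
```

```text
t 21.15 pos [648.7  11.4   8.7] yaw -5.5 q [-0.17  0.78  1.28  0.01  1.08  1.5 ] F [-7.5  6.7  7.4] g 0.349
ROW [-0.008, 0.009, -0.005] [-0.09, -0.15, -0.03]
```

View pics/z_s.png

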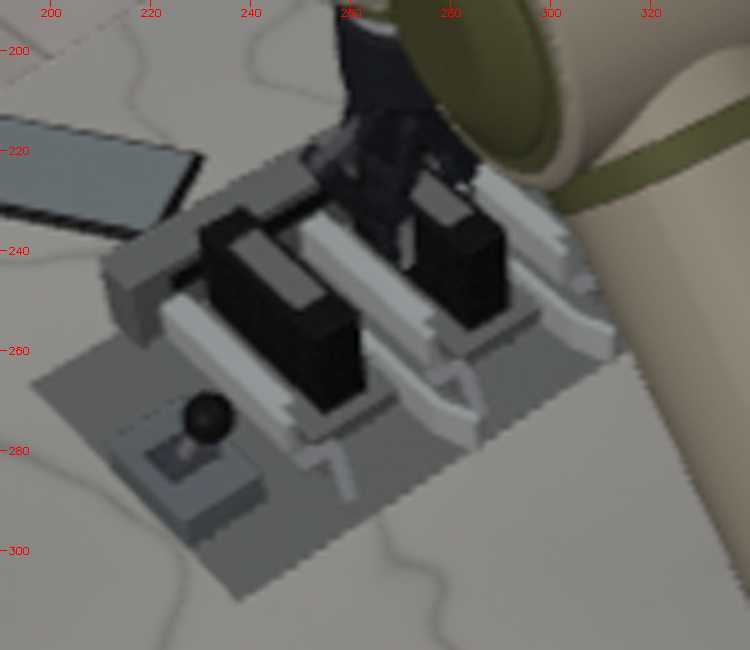

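View pics/z_wrist.png

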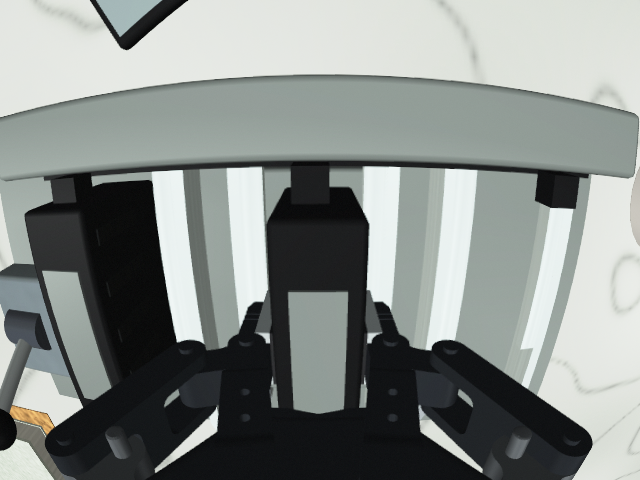

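Emit:
move_arm(series=[[0,0,0,0.2,0,0,0.2],[0,0,0,0.4,0,0,0.2],[0,0,0,0.5,0,0,0.2],[0,0,0,0.5,0,0,0.2]])

```text
time_s: 21.48
eef_pos: [653.0, 11.0, 8.8]
ee_rot: [-0.005, 0.999, -0.048, -0.005]
force: [-4.5, 7.1, 3.6]
grip_width: 0.345
```

```bash
python3 -c "
from h import *
snap(['wrist','side'],'aa')
crop('aa','side',190,190,340,320,5,'aa_s')"; python3 go.py 648 13 9 -5.2
```

```text
t 21.58 pos [653.   11.1   8.8] yaw -5.5 q [-0.17  0.79  1.27  0.01  1.09  1.5 ] F [-4.9  6.8  4.7] g 0.343
ROW [-0.01, 0.01, -0.006] [-0.52, -0.14, -0.02]
```

View pics/aa_s.png

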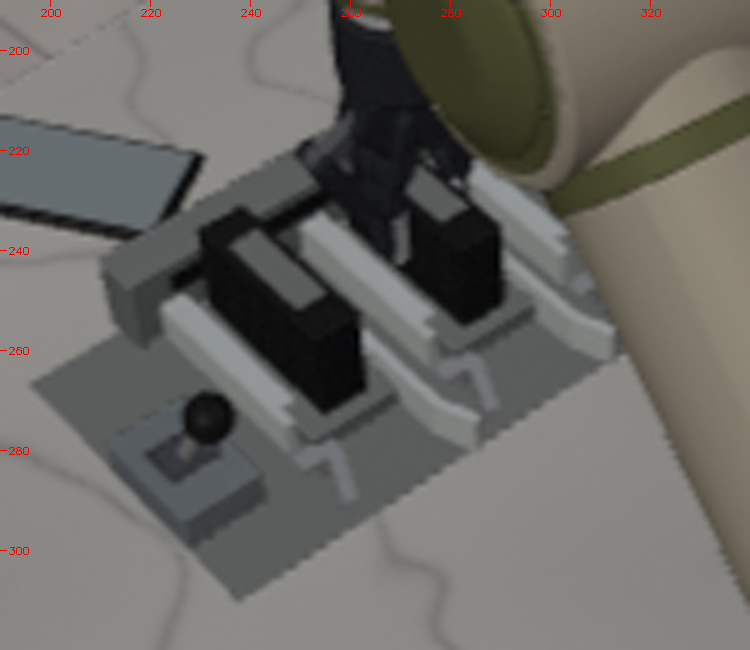

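Emit:
move_arm(series=[[0,0,0,0,0,0,0.7],[0,0,0,0,0,0,0.7],[0,0,0,0,0,-2,0.7],[0,0,0,0,0,-5,0.7],[0,0,0,0,0,-9,0.7]])

```text
time_s: 22.0
eef_pos: [652.5, 9.2, 97.4]
ee_rot: [-0.005, 0.999, -0.049, -0.007]
force: [0.5, 0.4, -0.5]
grip_width: 0.704
```

```bash
python3 go.py 480 -250 150 -17
```

```text
t 22.0 pos [652.5   9.2  97.4] yaw -5.6 q [-0.17  0.69  1.19  0.01  1.27  1.5 ] F [ 0.5  0.4 -0.5] g 0.704
ROW [-0.008, 0.016, 0.199] [-14.71, 27.43, -5.31]
```

Emit:
move_arm(series=[[-0.008,0.016,0.2,-14.7,27.4,-5.3,0.75],[-0.008,0.016,0.2,-14.7,27.4,-5.3,0.75],[-0.008,0.016,0.2,-14.7,27.4,-5.3,0.75],[-0.008,0.016,0.2,-14.7,27.4,-5.3,0.75],[-0.008,0.016,0.2,-14.7,27.4,-5.3,0.75]])

```text
time_s: 22.42
eef_pos: [538.1, -163.0, 132.9]
ee_rot: [0.0, 0.989, -0.149, 0.001]
force: [0.6, -0.6, -0.7]
grip_width: 0.751
```

```bash
python3 go.py 470 -390 130 -17
```

```text
t 22.42 pos [ 538.1 -163.   132.9] yaw -17.1 q [-0.5   0.46  1.49 -0.    1.19  1.37] F [ 0.6 -0.6 -0.7] g 0.751
ROW [0.0, -0.001, -0.002] [0.18, 23.7, 0.3]
```

Emit:
move_arm(series=[[0,0,0,0.2,23.7,0.3,0.75],[0,0,0,0.2,23.7,0.3,0.75],[0,0,0,0.2,23.7,0.3,0.75],[0,0,0,0.2,23.7,0.3,0.75],[0,0,0,0.2,23.7,0.3,0.75]])

```text
time_s: 22.83
eef_pos: [477.7, -363.0, 130.6]
ee_rot: [0.001, 0.989, -0.15, 0.001]
force: [0.6, -0.5, -0.1]
grip_width: 0.754
```

```bash
python3 -c "
from h import *
snap(['wrist','top'],'ab')
r=(0,0,255);g=(0,255,0);y=(0,255,255)
C=[(cartsegs(518,-428.5,-17),y)]
overlay('ab','wrist',(150,0,640,400),1.5,C,'ab3')"; python3 go.py 518 -428.5 130 -17
```

```text
t 22.93 pos [ 476.4 -366.3  130. ] yaw -17.5 q [-0.85  0.54  1.36 -0.    1.23  1.03] F [0.8 0.8 0. ] g 0.751
ROW [0.002, -0.002, -0.009] [5.84, 4.68, 0.02]
```

View pics/ab3.png

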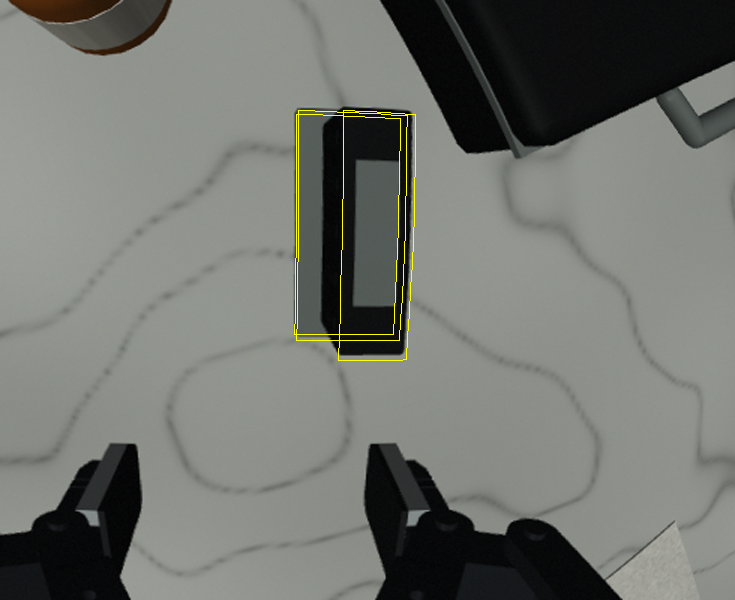

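View pics/ab_top.png

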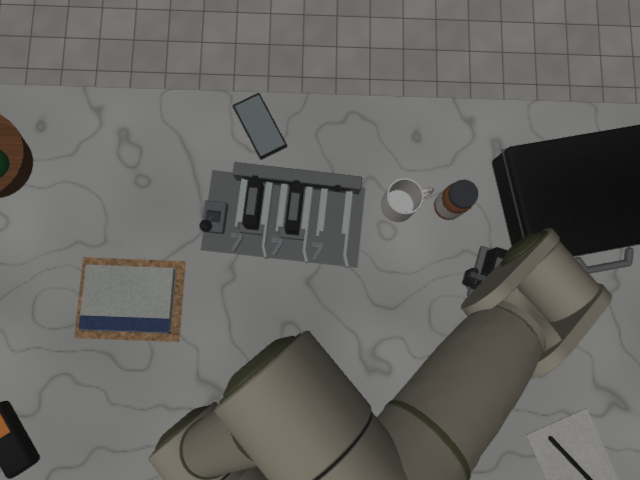

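Run:
```python
from h import *
w=ld('ab','wrist');t=ld('ab','top')
print(onz(w,'wrist',150+468/1.5,152/1.5,0))
print(tri([ray(w,'wrist',150+518/1.5,158/1.5),ray(t,'top',524,264)]))
print(tri([ray(w,'wrist',150+445/1.5,0),ray(t,'top',499,165)]))
```

```text
[ 540.09684545 -506.80771103    0.        ]
(array([ 535.68969662, -485.26447224,   89.47267232]), [np.float64(5.628830664601134), np.float64(5.628830664601296)])
(array([ 163.3808024 ,  298.03841511, 1812.73929395]), [np.float64(6.179631139838059), np.float64(6.179631139837908)])
```

Emit:
move_arm(series=[[0,0,0.009,3,2.4,0,0.65],[0,0,0.009,5.8,4.7,0,0.65],[0,0,0.009,5.9,4.7,1.5,0.65],[0,0,0.009,5.9,4.7,3,0.65],[0,0,0.009,5.9,4.7,3,0.65]])

```text
time_s: 23.35
eef_pos: [517.3, -428.5, 96.6]
ee_rot: [-0.0, 0.988, -0.157, -0.001]
force: [0.1, 0.7, -0.2]
grip_width: 0.652
```

```bash
python3 -c "
from h import *
snap(['wrist','side'],'ac')"; python3 go.py 518.5 -428.5 8 -17
```

```text
t 23.45 pos [ 518.3 -428.9  100.3] yaw -18.1 q [-0.86  0.73  1.13 -0.    1.28  1.02] F [-0.5 -0.3  0.4] g 0.648
ROW [0.002, -0.001, -0.019] [-0.0, -0.07, 9.23]
```

View pics/ac_wrist.png

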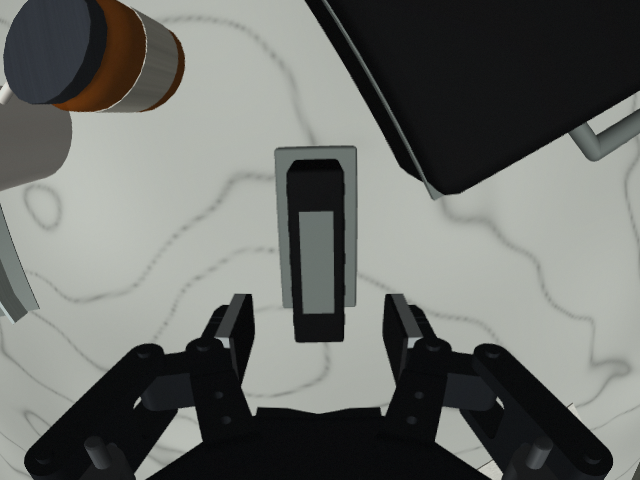

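View pics/ac_side.png

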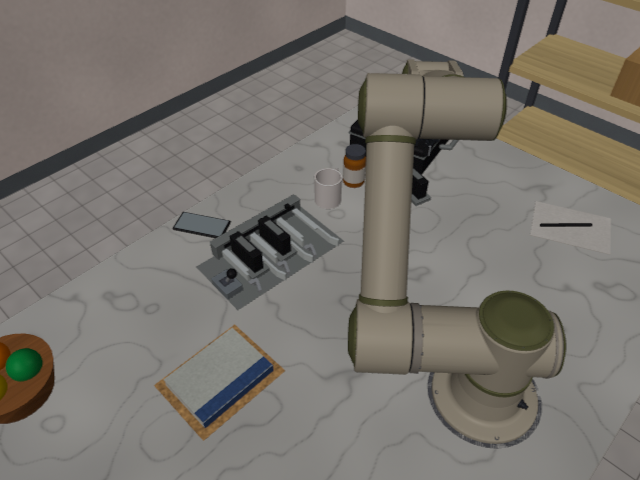

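Emit:
move_arm(series=[[0,0,-0.02,0,-0.1,2.5,0.65],[0,0,-0.02,0,-0.1,5,0.65],[0,0,-0.02,0,-0.1,7.5,0.65],[0,0,-0.02,0,-0.1,9.2,0.65],[0,0,-0.02,0,-0.1,9.2,0.65]])

```text
time_s: 23.87
eef_pos: [517.5, -427.0, 5.8]
ee_rot: [-0.0, 0.989, -0.147, -0.001]
force: [-0.3, 0.1, -0.1]
grip_width: 0.653
```

Emit:
move_arm(series=[[0,0,0,0,0,0,0.2],[0,0,0,0,0,0,0.2],[0,0,0,0,0,0,0.2],[0,0,0,0,0,0,0.2],[0,0,0,0,0,0,0.2]], grip_force=60)

```text
time_s: 24.28
eef_pos: [518.1, -427.7, 7.9]
ee_rot: [0.001, 0.989, -0.147, -0.0]
force: [-0.9, 1.3, 7.3]
grip_width: 0.346
```

```bash
python3 -c "
from h import *
snap(['wrist'],'ad')"; python3 go.py 445 -260 15 -10
```

```text
t 24.33 pos [ 518.1 -427.7    7.9] yaw -16.9 q [-0.86  0.82  1.2  -0.    1.11  1.  ] F [-1.4  0.3  7.5] g 0.347
ROW [0.001, 0.0, -0.121] [-11.87, -13.91, -0.72]
```

View pics/ad_wrist.png

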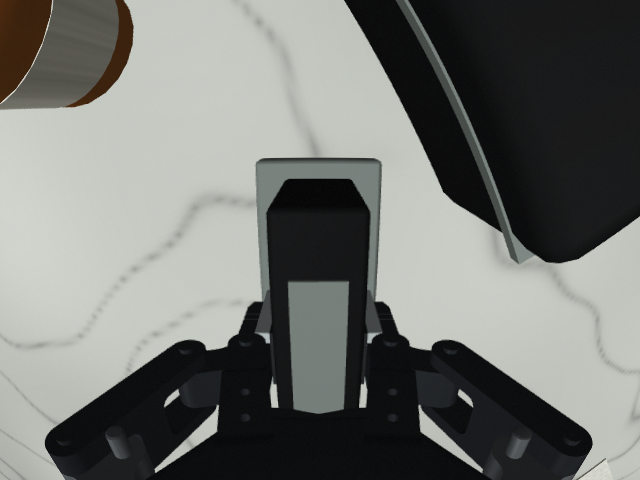

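Gripped. Carry low towards bay 0.

Emit:
move_arm(series=[[0,0,0,0,0,-0.65,0.2],[0,0,0,-2.5,-3,-0.65,0.2],[0,0,-0.04,-5,-6,-0.65,0.2],[0,0,-0.08,-8.3,-9.7,-0.65,0.2],[0,0,-0.12,-11.8,-13.9,-0.65,0.2]])

```text
time_s: 24.75
eef_pos: [452.7, -278.0, 14.7]
ee_rot: [0.001, 0.996, -0.087, -0.0]
force: [0.5, 0.1, -3.0]
grip_width: 0.344
```

```bash
python3 go.py 448 -110 14.5 -5.2
```

```text
t 24.75 pos [ 452.7 -278.    14.7] yaw -10.0 q [-0.77  0.56  1.69 -0.    0.9   0.98] F [ 0.5  0.1 -3. ] g 0.344
ROW [0.002, 0.0, -0.083] [-3.37, -16.46, -0.01]
```

Emit:
move_arm(series=[[0,0,-0.02,-0.7,-3.3,0,0.2],[0,0,-0.04,-1.4,-6.6,0,0.2],[0,0,-0.06,-2,-9.9,0,0.2],[0,0,-0.083,-2.7,-13.2,0,0.2],[0,0,-0.083,-3.4,-16.5,0,0.2]])

```text
time_s: 25.17
eef_pos: [447.7, -108.2, 15.1]
ee_rot: [0.001, 0.999, -0.045, 0.0]
force: [0.7, 0.6, -2.0]
grip_width: 0.347
```

```bash
python3 go.py 466.4 -63.5 14.5 -5.2
```

```text
t 25.17 pos [ 447.7 -108.2   15.1] yaw -5.2 q [-0.49  0.44  1.9  -0.    0.8   1.17] F [ 0.7  0.6 -2. ] g 0.347
ROW [0.002, -0.001, 0.001] [1.46, -4.62, 0.05]
```

Emit:
move_arm(series=[[0,0,0,0.7,-2.3,0,0.2],[0,0,0,1.5,-4.6,0,0.2],[0,0,0,1.5,-4.6,0,0.2],[0,0,0,1.5,-4.6,0,0.2]])

```text
time_s: 25.5
eef_pos: [467.2, -62.9, 15.5]
ee_rot: [0.001, 0.999, -0.044, 0.001]
force: [-0.3, -1.1, -3.4]
grip_width: 0.349
```

```bash
python3 -c "
from h import *
snap(['wrist'],'ae')
crop('ae','wrist',200,0,460,190,3,'ae_w')"; python3 go.py 466.4 -63.5 8.5 -5.2
```

```text
t 25.55 pos [466.9 -63.7  15.4] yaw -5.1 q [-0.38  0.45  1.87 -0.    0.82  1.28] F [-0.5 -0.6 -3.5] g 0.342
ROW [0.002, -0.001, 0.002] [-0.06, -0.02, 0.69]
```

View pics/ae_w.png

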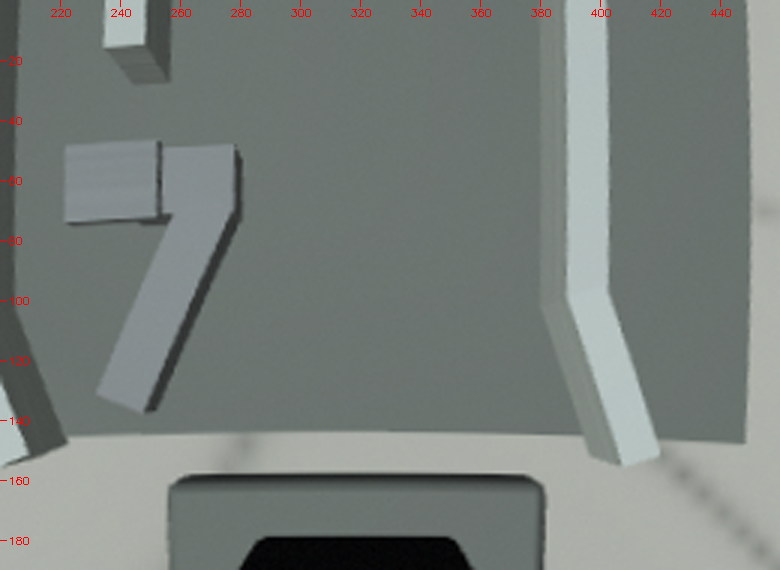

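Emit:
move_arm(series=[[0,0,0.002,0,0,0.4,0.2],[0,0,0.002,0.5,0,0.65,0.2],[0,0,0.002,2.5,0,0.65,0.2],[0,0,0.002,4.7,0,0.65,0.2],[0,0,0.002,7,0,0.65,0.2]])

```text
time_s: 25.97
eef_pos: [536.2, -70.8, 8.5]
ee_rot: [0.001, 0.999, -0.046, -0.001]
force: [-3.3, -1.0, -2.2]
grip_width: 0.344
```

```bash
python3 -c "
from h import *
snap(['wrist'],'af')"; python3 go.py 640 -78.6 8.5 -5.2
```

```text
t 26.02 pos [540.2 -71.3   8.8] yaw -5.3 q [-0.35  0.59  1.65 -0.    0.9   1.32] F [ 3.4  0.7 -5.4] g 0.339
ROW [0.002, -0.002, -0.002] [10.01, -0.2, 0.05]
```

View pics/af_wrist.png

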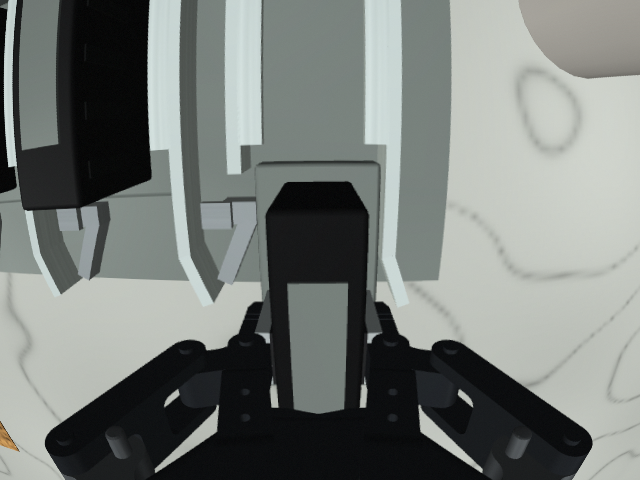

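Emit:
move_arm(series=[[0,0,0,2,0,0,0.2],[0,0,0,4,0,0,0.2],[0,0,0,6,0,0,0.2],[0,0,0,8,0,0,0.2],[0,0,0,9.2,0,0,0.2]])

```text
time_s: 26.43
eef_pos: [631.0, -79.3, 8.3]
ee_rot: [-0.0, 0.999, -0.047, -0.001]
force: [-11.6, 6.1, 7.8]
grip_width: 0.347
```

Emit:
move_arm(series=[[0,0,0,0.3,0,0,0.2],[0,0,0,0.6,0,0,0.2],[0,0,0,0.9,0,0,0.2],[0,0,0,1.0,0,0,0.2],[0,0,0,1.0,0,0,0.2]])

```text
time_s: 26.85
eef_pos: [640.5, -80.1, 8.4]
ee_rot: [-0.001, 0.999, -0.048, -0.002]
force: [-3.7, 4.4, 2.8]
grip_width: 0.348
```

```bash
python3 -c "
from h import *
snap(['wrist','side'],'ag')
crop('ag','side',190,190,340,320,5,'ag_s')"; python3 go.py 640 -78.6 8.5 -5.2
```

```text
t 26.95 pos [640.5 -80.1   8.3] yaw -5.5 q [-0.31  0.77  1.3   0.    1.07  1.36] F [-2.8  4.6  3.2] g 0.345
ROW [-0.002, 0.003, -0.005] [-0.06, -0.15, -0.02]
```

View pics/ag_s.png

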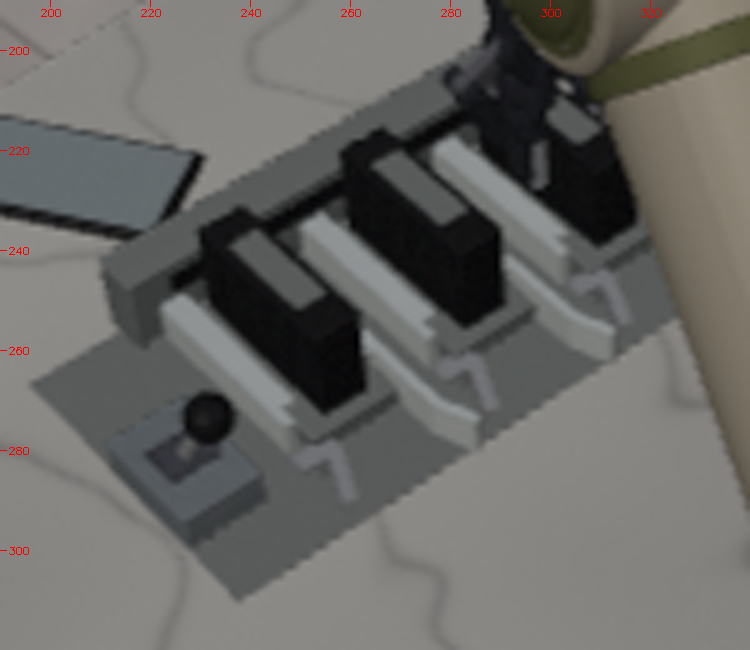

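Emit:
move_arm(series=[[0,0,0,0.2,0,0,0.2],[0,0,0,0.35,0,0,0.2],[0,0,0,0.35,0,0,0.2]])

```text
time_s: 27.2
eef_pos: [643.6, -80.5, 8.4]
ee_rot: [-0.002, 0.999, -0.049, -0.002]
force: [-2.3, 4.4, 2.7]
grip_width: 0.341
```

Emit:
move_arm(series=[[0,0,0,0,0,0,0.7],[0,0,0,0,0,0,0.7],[0,0,0,0,0,-2,0.7],[0,0,0,0,0,-5,0.7],[0,0,0,0,0,-9,0.7]])

```text
time_s: 27.62
eef_pos: [642.5, -81.0, 97.0]
ee_rot: [-0.002, 0.999, -0.049, -0.004]
force: [-0.5, -0.4, -0.3]
grip_width: 0.699
```

```bash
python3 go.py 540 60 150 -5.2
```

```text
t 27.62 pos [642.5 -81.   97. ] yaw -5.6 q [-0.31  0.68  1.22  0.    1.25  1.36] F [-0.5 -0.4 -0.3] g 0.699
ROW [-0.004, 0.009, -0.007] [-11.63, -13.05, -5.14]
```

Emit:
move_arm(series=[[0,0.009,0,-11.6,-13,-5,0],[0,0.009,0,-11.6,-13,-5,0],[0,0.009,0,-11.6,-13,-5,0],[0,0.009,0,-11.6,-13,-5,0],[0,0.009,0,-11.6,-13,-5,0]], grip_force=20)

```text
time_s: 28.03
eef_pos: [538.3, 62.3, 150.4]
ee_rot: [-0.002, 0.999, -0.048, 0.001]
force: [-0.6, 0.7, 0.7]
grip_width: 0.004
```

```bash
python3 go.py 545 201.5 90 -5.2
```

```text
t 28.03 pos [538.3  62.3 150.4] yaw -5.5 q [-0.1   0.4   1.53  0.    1.21  1.56] F [-0.6  0.7  0.7] g 0.004
ROW [-0.005, -0.002, -0.005] [-0.68, -13.89, 6.1]
```

Emit:
move_arm(series=[[0,0,0,-0.7,-4,0,0],[0,0,0,-0.7,-8,0,0],[0,0,0,-0.7,-12,2,0],[0,0,0,-0.7,-13.9,4,0],[0,0,0,-0.7,-13.9,6,0]])

```text
time_s: 28.45
eef_pos: [545.0, 205.0, 90.0]
ee_rot: [-0.003, 0.999, -0.046, 0.002]
force: [-0.1, 0.3, -0.5]
grip_width: 0.002
```

```bash
python3 -c "
from h import *
snap(['wrist','side','top'],'ah')
crop('ah','side',190,190,340,320,5,'ah_s')"; python3 go.py 550 201.5 46 -5.2
```

```text
t 28.6 pos [544.5 201.1  90. ] yaw -5.5 q [0.15 0.54 1.47 0.   1.12 1.82] F [-0.7 -0.6  0.9] g -0.0
ROW [-0.004, 0.001, -0.005] [0.55, -0.08, 4.4]
```

View pics/ah_wrist.png

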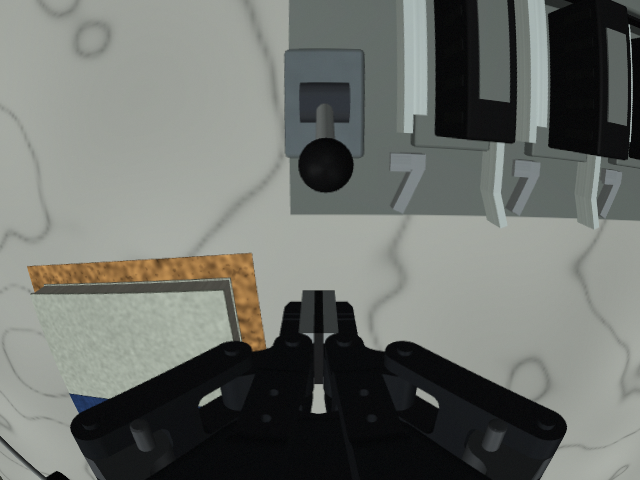

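View pics/ah_s.png

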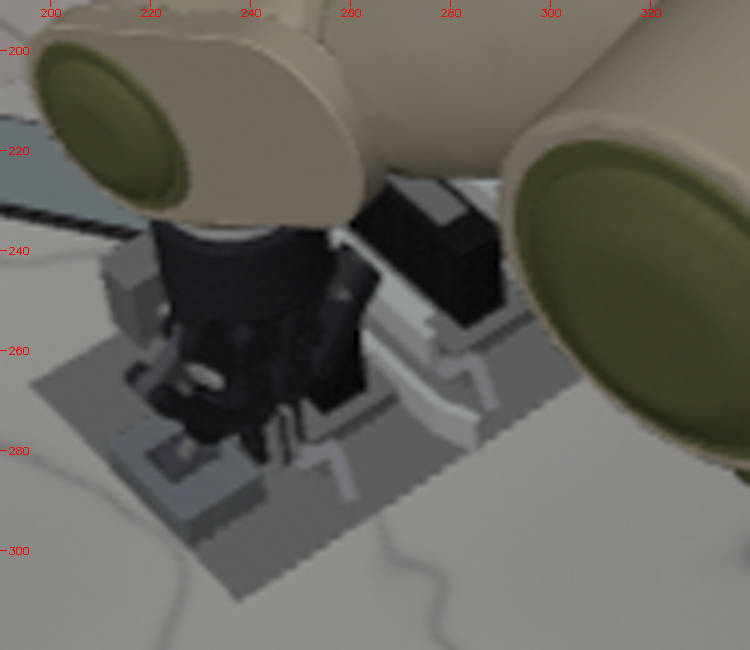

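Emit:
move_arm(series=[[0,0,0,0,0.2,2,0],[0,0,0,0,0.2,4,0],[0,0,0,0,0.2,4.6,0],[0,0,0,1,0.2,4.6,0],[0,0,0,2,0.2,4.6,0]])

```text
time_s: 29.02
eef_pos: [565.2, 196.5, 45.4]
ee_rot: [-0.002, 0.999, -0.049, 0.0]
force: [0.0, -0.4, 0.2]
grip_width: 0.0
```

Emit:
move_arm(series=[[0,0,0,1.3,0,0,0],[0,0,0,2.6,0,0,0],[0,0,0,3.9,0,0,0],[0,0,0,5.2,0,0,0]])

```text
time_s: 29.35
eef_pos: [618.4, 190.6, 47.6]
ee_rot: [-0.002, 0.999, -0.049, 0.001]
force: [-1.3, -0.9, 0.5]
grip_width: 0.002
```

```bash
python3 -c "
from h import *
snap(['wrist','side'],'ai')
crop('ai','side',190,190,340,320,5,'ai_s')"; python3 go.py 645 192.5 45 -5.2
```

```text
t 29.45 pos [619.  190.3  47.1] yaw -5.7 q [0.12 0.73 1.28 0.   1.13 1.78] F [ 0.1  0.5 -0. ] g -0.001
ROW [-0.004, -0.004, -0.008] [2.56, -0.47, 0.22]
```

View pics/ai_wrist.png

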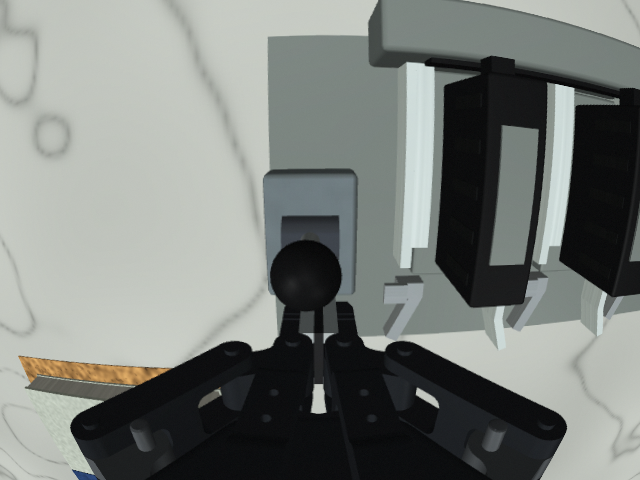

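Emit:
move_arm(series=[[0,0,-0.008,0.7,-0.3,0,0],[0,0,-0.008,1.5,-0.45,0,0],[0,0,-0.008,2.3,-0.5,0,0],[0,0,-0.008,2.8,-0.5,0,0],[0,0,-0.008,2.8,-0.5,0,0]])

```text
time_s: 29.87
eef_pos: [646.0, 192.4, 47.8]
ee_rot: [-0.002, 0.999, -0.046, -0.0]
force: [-7.5, 0.3, 2.9]
grip_width: 0.002
```

```bash
python3 -c "
from h import *
snap(['wrist','side'],'aj')
crop('aj','side',190,190,340,320,5,'aj_s')"; python3 go.py 645 192.5 45 -5.2
```

```text
t 29.97 pos [645.9 192.5  47.8] yaw -5.2 q [0.11 0.78 1.17 0.   1.19 1.77] F [-6.8 -0.9  2.4] g -0.001
ROW [-0.004, -0.001, -0.0] [-0.09, 0.01, 0.28]
```

View pics/aj_wrist.png

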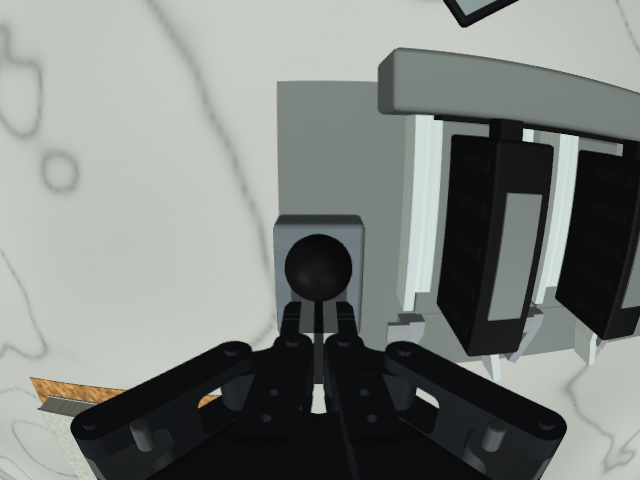

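View pics/aj_s.png

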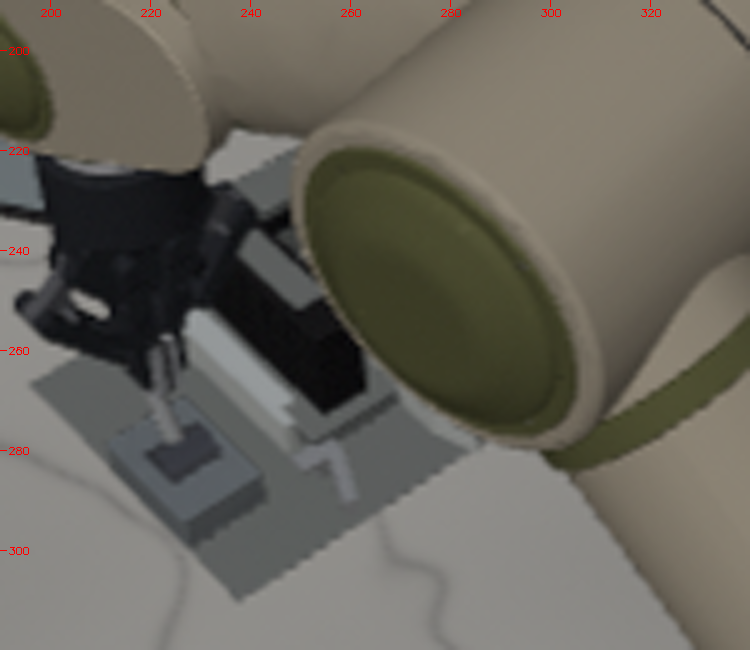

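Emit:
move_arm(series=[[0,0,0,0.3,0,0,0],[0,0,0,0.3,0,0,0],[0,0,0,-3,0,0,0],[0,0,0,-6,0,-3,0],[0,0,0,-10,0,-7,0]])

```text
time_s: 30.38
eef_pos: [554.9, 199.8, 106.4]
ee_rot: [-0.002, 0.999, -0.046, -0.001]
force: [-0.0, 0.7, 0.8]
grip_width: -0.002
```

```bash
python3 go.py 440 100 250 -5.2
```

```text
t 30.38 pos [554.9 199.8 106.4] yaw -5.3 q [0.15 0.54 1.43 0.   1.17 1.81] F [-0.   0.7  0.8] g -0.002
ROW [-0.003, 0.002, -0.001] [-10.56, 10.94, -14.37]
```

Emit:
move_arm(series=[[0,0,0,-8,10,-12,0],[0,0,0,-12,20,-12,0],[0,0,0,-16,28,-12,0],[0,0,0,-16,35,-12,0],[0,0,0,-16,40,-12,0]])

```text
time_s: 30.8
eef_pos: [454.9, 39.4, 181.6]
ee_rot: [-0.001, 0.999, -0.045, 0.0]
force: [2.1, -1.0, -0.5]
grip_width: 0.002
```

Emit:
move_arm(series=[[0,0,0,0,10,0,0],[0,0,0,0,20,0,0],[0,0,0,0,28,0,0],[0,0,0,0,28,0,0],[0,0,0,0,28,0,0]])

```text
time_s: 31.22
eef_pos: [435.3, -168.9, 181.7]
ee_rot: [-0.001, 0.999, -0.046, 0.001]
force: [1.4, 0.2, -0.8]
grip_width: -0.002
```

```bash
python3 -c "
from h import *
snap(['side','top'],'ak')
r=(0,0,255);g=(0,255,0)
crop('ak','side',140,180,390,450,2.2,'ak_s')
crop('ak','top',190,150,380,270,4.2,'ak_t')
G=[(boxsegs(446.5,373,-1.1,70,95,24),r),(boxsegs(446.5,373,-1.1,90,115,1),g)]
overlay('ak','top',(60,240,200,350),5.5,G,'ak2')
print(ctrl.sense()['eef_pos'],ctrl.sense()['time_s'])"
```

```text
[ 435.25146972 -171.85106644  181.33187317] 31.3167
```

View pics/ak_s.png

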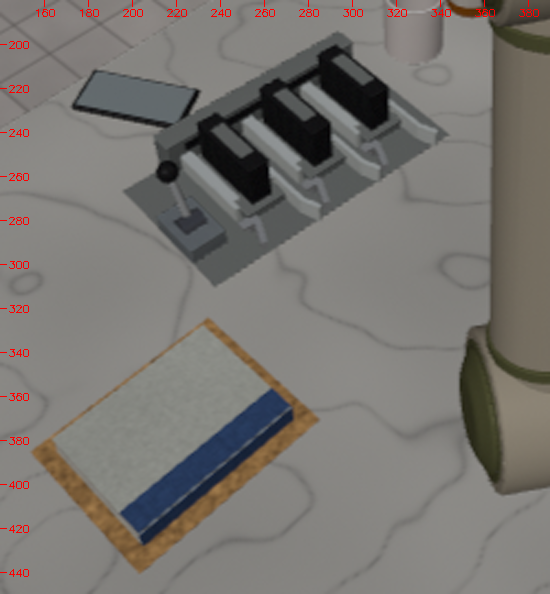

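View pics/ak_t.png

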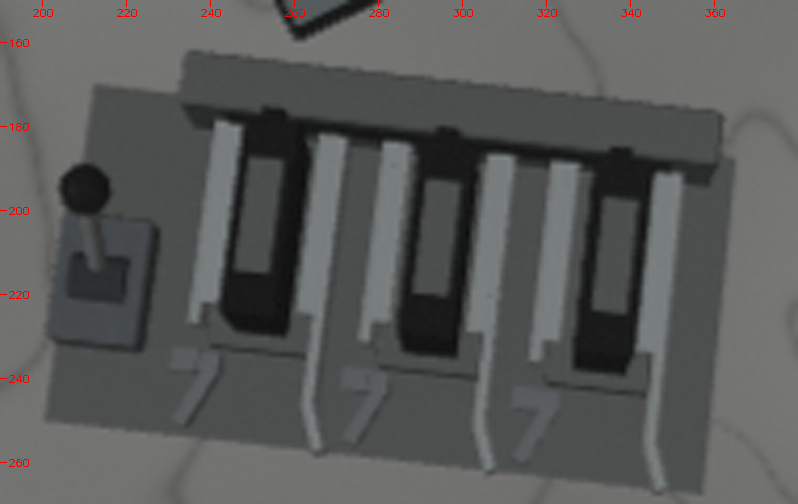

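View pics/ak_top.png

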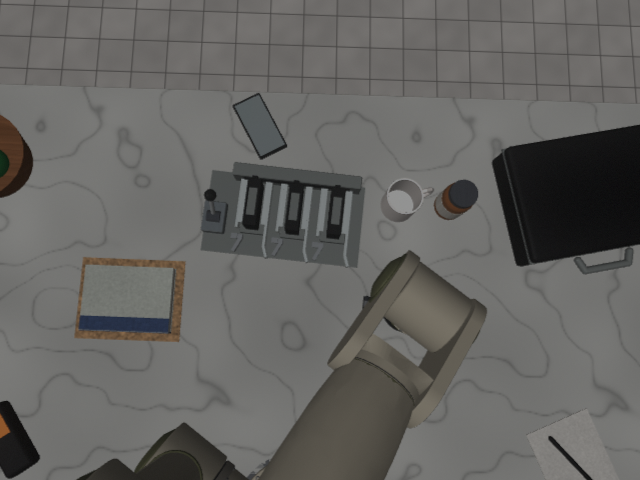

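View pics/ak2.png

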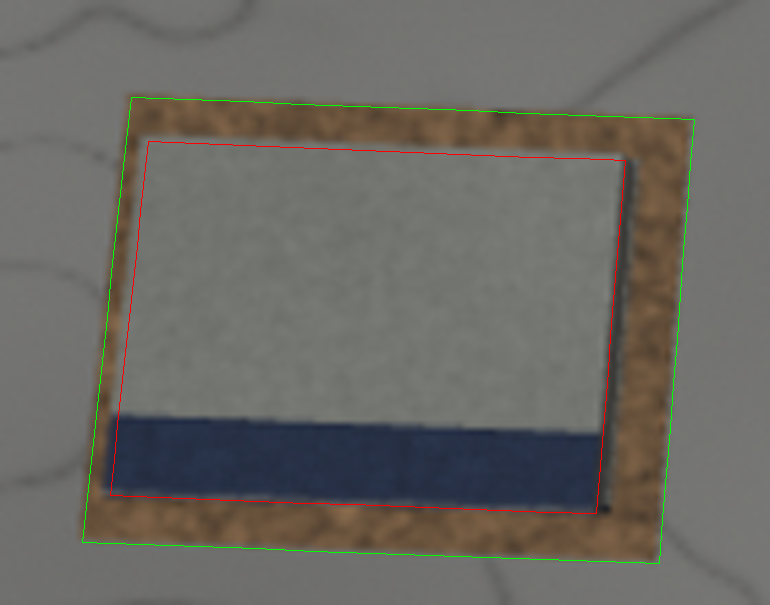

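Run:
```python
from h import *
t=ld('ak','top');s=ld('ak','side')
b,e=tri([ray(t,'top',210.2,195.2),ray(s,'side',216.4,258.2)]);print(b,e,(b-[601.4,196.6,81.4])@[.9959,-.0906,0])
T=fr(652,13,-5.2);g=(0,255,0)
G=[(cartsegs(*T(0,k,0)[:2],-5.2),g) for k in(-92,0,92)]
overlay('ak','top',(195,150,375,280),4.4,G,'ak3')
```

```text
[668.02972049 190.20339768  81.73475437] [np.float64(0.9130977146207729), np.float64(0.9130977146209611)] 66.9360708072924
```

View pics/ak3.png

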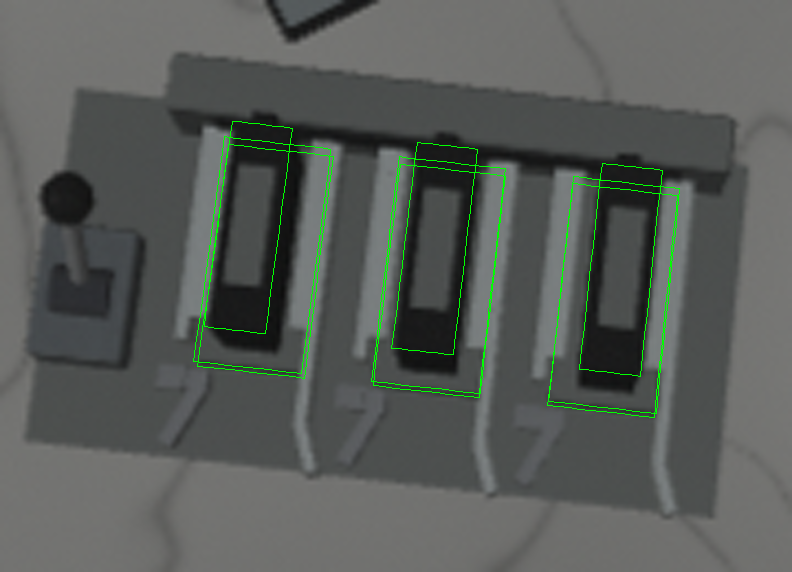

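```bash
python3 -c "
from h import *
s=ctrl.sense();print(s['dq'].round(3),s['time_s']);print(job.finish_job())"
```

```text
[ 0.101 -0.025  0.038  0.027  0.015  0.08 ] 31.3167
the job is handed in; nothing more can be done
None
```

I did the job in the order you asked and handed it in at about 31 s of the robot's clock. The hand-in gives no verdict.

**What I did**
- Pushed the book onto the mat.
- Gripped the three cartridges one at a time, carried each one low, and slid it along the worktop into its bay: left, then middle, then right.
- Pushed the lever switch over, away from the robot, until it met its stop.
- Backed the arm off, clear of everything.

**What the last pictures showed**
- **Book:** about 2 mm from the middle of the mat and square to it.
- **Cartridges:** all three sit within about 1–2 mm of their home points. Each catch stands out behind its cartridge, in the same place as when the bay was empty.
- **Switch:** the ball moved 67 mm along the dock, which is its full travel.
- **Jar and mug:** where they were at the start, judged by eye in the top view.

**What disagreed**
- **TCP height:** the reported TCP lies about 26 mm beyond the real fingertips with the jaws half open. My first two tries at the book passed over it without touching. I found the offset by lowering the fingers onto the bare worktop until they touched (25 N on the wrist).
- **Arm still settling at hand-in:** one joint was moving at about 0.1 rad/s. The arm was in free space, touching nothing.

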